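Open the tasting board: fold the screen away, set out the cheeses, start the timer

TASK

Open the tasting board: fold its three-leaf screen away leaf by leaf, first the end leaf flat onto the middle one, then these onto the first leaf, then the whole packet fully home along the rear edge of the board. Then stand the three or four ash-grey pyramid cheeses that wait at the front right of the counter (not those of the row at the back) upright on the free part of the board, and last of all turn the timer's knob until its pointer is at the red mark, pressing the timer down so that its casing neither spins nor wanders. Leave the two pale drum cheeses and the price stand near the work alone.

Things in the scene. Friction and masses are not known exactly. Their poses are not given: they have to be found in the camera images.
- board: dark wooden tasting board, fixed, 200 (its x) by 190 mm (its y), 6 mm thick; origin at the centre of its underside, z up, -x is the front edge towards the robot. Its screen of three hinged upright leaves (9 mm thick, 42 mm high) stands open round its left, front and right sides; folded away it takes up x +60 to +98 mm, tabs up to 88 mm above the counter, and the board is free from x -100 to +58 mm.
- leaf_first (a joint): hinge of the first leaf on a brass post at the board's x +65, y +80 mm, rad: about 1.4 at the start (leaf points to the board's front), 0 = home along the rear edge (points to the board's -y). Folds counter-clockwise from above, carrying the other two. Stiff (0.45 N m friction), stays where left; stop at 0.
- leaf_middle (a joint): hinge between the first leaf's far end and the middle leaf, rad: about 1.5 at the start, 0 = flat against the inner side of the first leaf (the end leaf lies between them). Folds counter-clockwise from above. Friction 0.20 N m, stays where left; stop at 0.
- leaf_end (a joint): hinge between the middle leaf's far end and the end leaf, rad: about 1.5 at the start, 0 = flat against the inner side of the middle leaf. Folds counter-clockwise from above. Light (0.07 N m friction), stays where left; stop at 0.
- tab_first (a point): centre of the white grip tab on the first leaf, 58 mm from that leaf's hinge. x runs along the leaf, y across it. Tab 24 mm along the leaf, 9 mm thick, standing 37 mm clear above the leaf (tab top 88 mm, leaf edge 51 mm, this point 75 mm above the counter).
- tab_middle (a point): centre of the white grip tab on the middle leaf, 116 mm from that leaf's hinge. x runs along the leaf, y across it. Tab 24 mm along the leaf, 9 mm thick, standing 37 mm clear above the leaf (tab top 88 mm, leaf edge 51 mm, this point 75 mm above the counter).
- tab_end (a point): centre of the white grip tab on the end leaf, 100 mm from that leaf's hinge. x runs along the leaf, y across it. Tab 24 mm along the leaf, 9 mm thick, standing 37 mm clear above the leaf (tab top 88 mm, leaf edge 51 mm, this point 75 mm above the counter).
- hinge_first (a point): point on the vertical hinge axis of the first leaf (the post)
- hinge_middle (a point): point on the vertical hinge axis of the middle leaf; moves with the first leaf
- hinge_end (a point): point on the vertical hinge axis of the end leaf; moves with the middle leaf
- timer_knob (a joint): angle of the knob on the timer's casing, rad, growing clockwise from above: 0 = orange pointer at the first black tick, ticks 0.2 apart, 1.6 = at the red mark; 0.15 to 0.85 at the start. Stays where left. Turning takes 0.15 N m: unless the timer is pressed down with some 8 to 15 N meanwhile, the light casing spins along.
- knob_grip (a point): on the knob's vertical axis, half-way up its black grip bar, 64.5 mm above the counter. Bar 48 mm long (this x, towards the pointer end), 14 mm thick (y), top at 76.5 mm, standing on a grey disc of radius 28 mm, its top at 48.5 mm, that the fingertips may press on. The timer is a loose round white casing, radius 40, height 42 mm, 0.16 to 0.24 kg, on rubber feet.
- timer_mark (a point): the red mark on the rim of the timer's casing, 40 mm from the axis
- brick_0_mid (a point): centre, half-way up, of an ash-grey goat cheese, a loose truncated pyramid 57 mm (its x) by 63 mm (its y) at the base, narrowing upwards, about 56 mm high, 0.12 to 0.22 kg; this point is 28 mm above its underside. May be absent. Flat fixed cheese wheels, 34 mm high, lie between the cheeses and the board.
- brick_1_mid (a point): centre, half-way up, of an ash-grey goat cheese, a loose truncated pyramid 57 mm (its x) by 63 mm (its y) at the base, narrowing upwards, about 56 mm high, 0.12 to 0.22 kg; this point is 28 mm above its underside. May be absent. Flat fixed cheese wheels, 34 mm high, lie between the cheeses and the board.
- brick_2_mid (a point): centre, half-way up, of an ash-grey goat cheese, a loose truncated pyramid 57 mm (its x) by 63 mm (its y) at the base, narrowing upwards, about 56 mm high, 0.12 to 0.22 kg; this point is 28 mm above its underside. May be absent. Flat fixed cheese wheels, 34 mm high, lie between the cheeses and the board.
- brick_3_mid (a point): centre, half-way up, of an ash-grey goat cheese, a loose truncated pyramid 57 mm (its x) by 63 mm (its y) at the base, narrowing upwards, about 56 mm high, 0.12 to 0.22 kg; this point is 28 mm above its underside. May be absent. Flat fixed cheese wheels, 34 mm high, lie between the cheeses and the board.
- drum_right: pale drum-shaped cheese behind the cheeses to be carried, 64 mm wide, 72 mm high, loose; origin at the centre of its underside; to be left alone
- drum_left: pale drum-shaped cheese left of the timer, 63 mm wide, 72 mm high, loose; origin at the centre of its underside; to be left alone
- price_stand: black price card on a small round foot, 75 mm wide, 106 mm high, loose; origin at the centre of its underside; to be left alone

How it is judged:
By the outcome, as a careful person would: the job done as asked, in the order asked, and still so for the second after the job is handed in, with the robot touching nothing.
Of brick_0, brick_1, brick_2, brick_3 only 3 to 4 are there at a start; the rules pass over those that are not, and their reading is None.
At some moment in a run one of brick_0, brick_1, brick_2, brick_3 may be knocked a few centimetres aside while the robot is not near it.
Once in a run the grip may slacken for a moment while it holds something.
It also fails if it takes over 210 s, if anything falls off the work surface, if the arm or the gripper's body presses on something with over 40 N, if the wrist force passes 120 N, or if a joint passes its speed limit or range.

ROBOT

A 7-joint arm with a two-finger parallel gripper is mounted at the origin on a cart in front of the work surface, level with it; the furniture and walls round the work are solid. World frame = base frame: x ahead of the robot, y to its left, z up, the work surface at z = 0. Lengths are in m, angles in rad, forces in N, time in s.
With the tool pointing down it reaches from about 0.425 to 0.975 m from the base axis. Payload 16.7 kg.
Tool frame: the origin (TCP) lies between the finger pads; the fingertips stand 19 mm ahead of it and the grasp point (between the pads) is the TCP; z points along the fingers, y is the line along which they close (so a half turn about z gives the same grasp; the last joint's range is limited). The gripper opens to 85 mm and grips with 20 to 120 N. Pads are 22 mm wide; open, the fingers measure 114 mm over their backs; the gripper's body (76 mm by 85 mm) begins 54 mm behind the grasp point. The pads swing forward as they close: fully open they stand 13 mm farther back than shut.
Start: joints at [1.006, 0.426, 0.074, 1.606, -0.034, 1.111, -0.067], TCP at [0.272, -0.618, 0.25] pointing down, gripper open.
Joint ranges: [-2.85, 2.85], [-0.5, 2.14], [-1.23, 1.37], [0.21, 2.46], [-1.02, 4.16], [0.16, 2.05], [-2.73, 2.73]. Speed limits (rad/s): [1.89, 1.89, 2.39, 2.39, 3.01, 3.01, 3.01].

INTERFACE

Orientations are given as a unit quaternion [x, y, z, w].
In Python, from station import robot gives the robot as it stands.
- The arm moves only by the tool arm_command, never from a script. Its argument "rows" is a list of rows, each a list of 2 entries, a list of its own where there are three numbers: the shift along the tool's x, y, z in cm, then the turn about the tool's z in rad. In form: [[[dx, dy, dz], spin], ...]. A call has exactly 5 rows; each row shifts and turns the commanded pose from where the row before left it, along the tool's axes as they then stand; what a row does not reach is not made up. A row lasts 1/10 s, in which the tool goes at most 50 mm and 8.59 degrees, less where a joint would pass 70% of its speed; a pose out of reach is approached as far as the arm can. A call is refused whole if a number of a shift passes 5 or a number of a turn 0.15, either way. A call with a gripper value outside its range is refused whole. "hand" is the gripper's target within -1 to 1 (shut at 1, half-way at 0, fully open at -1), set as the call begins (left out, the last holds). The fingers move at their own pace and stop on an object; "force" is the grip in N (left out, the last holds). Time passes only in rows, so rows that do not move let the fingers close, or fill a call up. It gives the time, the measured TCP pose, the force, the opening and the grip force at its end, in the units of the state.
- robot.observe(): the state, without advancing time (a new reading comes with each control period).
- robot.capture(name): name is "scene" or "top" or "wrist"; returns a dict with "frame" (480x640x3 uint8, red, green, blue), "vertical_fov" (degrees; the focal length in pixels is half the picture's height over the tangent of half this angle, whatever the lens; pixels are square), "cx", "cy" (the principal point, pixels), "D" ([k1, k2, p1, p2, k3] as OpenCV has them; the pictures are not rectified), "view" (4x4, takes a point from world to camera coordinates); the wrist camera has in their place "tool_from_camera" (4x4, takes a point from camera to tool coordinates, whose origin is the TCP and whose axes are the flange's). Camera axes: x right, y up, looking along -z (the intrinsics and any distortion apply to the point x, -y, -z); pixel columns grow to the right and rows downward; lengths in m; the calibration is good to about 2 mm. A picture is of the moment at which its call begins: read the wrist's pose just before it. There is no depth.
- robot.finish_job(): hands the job in; it is judged then, once.
The state is a dict: "clock": time; "joint_positions": joint angles; "joint_vel": joint speeds; "joint_efforts": joint torques, N m; "tool_pos": TCP position; "eef_rot": TCP orientation; "wrist_force": force on the tool from outside, world axes, zero at the start; "torque": the same for the moment, N m; "width": finger opening in m; "finger_force": force on a finger pad.
Only numpy, scipy, OpenCV 4.12 (cv2) and the standard library are available. Lean on these libraries where they do the work, as an engineer would, in place of code of your own. Each camera call takes 0.05 s, during which the arm holds its last target. There are 200 camera calls.

## Working session

There is one attempt and no reset: what is moved stays moved. The work goes in short steps, Python scripts to look and compute and a tool call to move; the robot and the scene stay as the last step left them, time stands still between calls to the robot, and variables do not carry over. Pictures are saved under pics/ and viewed, at most 14 in all, crops included, and the job is handed in when it is done.

Besides the shell and the picture viewer there is one more tool, called after ">>>" by a JSON object that holds its "api" and its "payload". arm_command: Moves the arm, as the interface text tells. Its arguments: {"type":"object","properties":{"rows":{"type":"array"},"hand":{"type":"number"},"force":{"type":"number"}},"required":["rows"]}

```bash
ls; mkdir -p pics
cat > h.py <<'E'
import numpy as np, cv2
from station import robot
from scipy.spatial.transform import Rotation as R
def cap(n):
    s=robot.observe(); c=robot.capture(n); f=240/np.tan(np.radians(c['vertical_fov'])/2)
    K=np.array([[f,0,c['cx']],[0,f,c['cy']],[0,0,1]])
    if n=='wrist':
        T=np.eye(4);T[:3,:3]=R.from_quat(s['eef_rot']).as_matrix();T[:3,3]=s['tool_pos'];W=T@np.array(c['tool_from_camera'])
    else: W=np.linalg.inv(np.array(c['view']))
    return dict(im=cv2.cvtColor(np.array(c['frame'],np.uint8),cv2.COLOR_RGB2BGR),K=K,D=np.array(c['D'],float),W=W)
def ray(c,uv):
    p=cv2.undistortPoints(np.array(uv,float).reshape(-1,1,2),c['K'],c['D']).reshape(-1,2)
    d=np.c_[p[:,0],-p[:,1],-np.ones(len(p))]@c['W'][:3,:3].T
    return c['W'][:3,3],d
def plane(c,uv,z):
    o,d=ray(c,uv); return o+d*((z-o[2])/d[:,2])[:,None]
def proj(c,P):
    P=np.array(P,float).reshape(-1,3); q=(P-c['W'][:3,3])@c['W'][:3,:3]
    q=q*[1,-1,-1]; return cv2.projectPoints(q,np.zeros(3),np.zeros(3),c['K'],c['D'])[0].reshape(-1,2)
def st():
    s=robot.observe(); e=R.from_quat(s['eef_rot']).as_matrix()
    print('t',round(s['clock'],2),'pos',np.round(s['tool_pos'],4),'yaw(toolx)',round(float(np.arctan2(e[1,0],e[0,0])),4),'z',np.round(e[:,2],3),'y',np.round(e[:,1],3),'F',np.round(s['wrist_force'],1),'w',round(s['width'],4),'ff',s['finger_force'],'j',np.round(s['joint_positions'],2))
E
python3 - <<'E'
from h import *
st()
for n in ['scene','top','wrist']:
    c=cap(n); cv2.imwrite(f'pics/{n}0.png',c['im']); print(n,np.round(c['W'],3).tolist(),c['K'][0],c['D'])
E
```

```text
pics
t 0.0 pos [ 0.2718 -0.6174  0.2496] yaw(toolx) 0.4147 z [-0.001  0.001 -1.   ] y [ 0.403 -0.915 -0.001] F [-0.2 -0.8  0.4] w 0.0853 ff 0.0 j [ 1.01  0.43  0.07  1.61 -0.03  1.11 -0.07]
scene [[-0.797, 0.414, -0.44, 0.001], [-0.604, -0.529, 0.596, 0.89], [0.014, 0.741, 0.672, 1.022], [0.0, 0.0, 0.0, 1.0]] [552.90527768   0.         323.84429826] [-0.16987332  0.          0.          0.          0.        ]
top [[-0.011, 0.985, -0.171, 0.398], [-1.0, -0.012, -0.009, 0.058], [-0.011, 0.171, 0.985, 1.385], [0.0, 0.0, 0.0, 1.0]] [544.63619232   0.         331.56586958] [0.00516206 0.         0.         0.         0.        ]
wrist [[0.403, 0.87, 0.285, 0.345], [-0.915, 0.383, 0.125, -0.584], [-0.001, -0.311, 0.95, 0.373], [0.0, 0.0, 0.0, 1.0]] [430.41775461   0.         319.75480025] [-0.0909472  0.         0.         0.         0.       ]
```

View pics/top0.png

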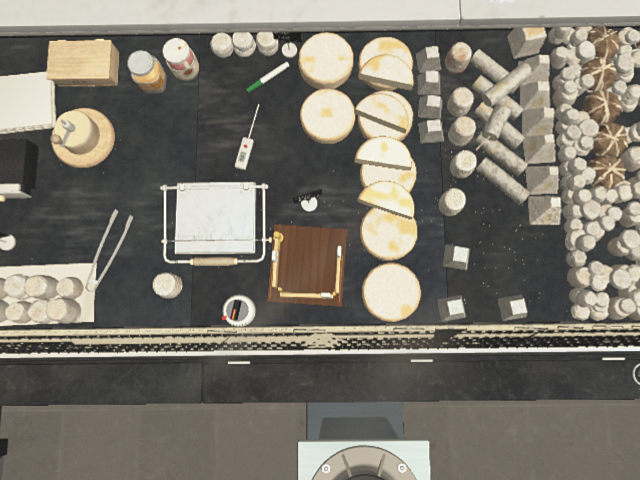

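View pics/scene0.png

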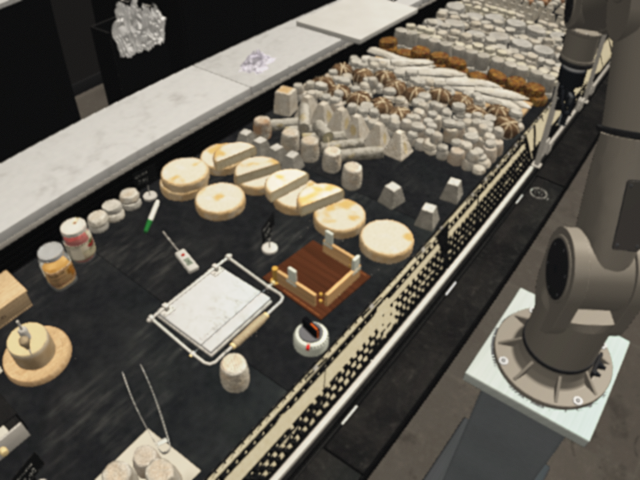

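Run:
```python
from h import *
c=cap('top'); im=c['im']
a=cv2.resize(im[215:335,205:365],None,fx=5,fy=5,interpolation=cv2.INTER_CUBIC)
cv2.imwrite('pics/topcrop.png',a)
for n,u,z in [('board',(308,265),0.006),('timer',(239,310),.04),('timerbase',(240,312),.02),('druml',(167,284),.072),('price',(309,204),0),('drumr',(452,200),.072),('b0',(457,256),.05),('b1',(453,308),.05),('b2',(513,307),.05),('rail',(240,326),0.0),('wheel1',(391,290),.034),('wheel2',(389,232),.034)]:
    print(n,np.round(plane(c,[u],z)[0],3))
```

```text
board [0.581 0.131 0.006]
timer [0.467 0.299 0.04 ]
timerbase [0.463 0.3   0.02 ]
druml [0.53  0.469 0.072]
price [0.742 0.128 0.   ]
drumr [ 0.73  -0.23   0.072]
b0 [ 0.593 -0.24   0.05 ]
b1 [ 0.465 -0.224  0.05 ]
b2 [ 0.466 -0.369  0.05 ]
rail [0.429 0.303 0.   ]
wheel1 [ 0.512 -0.076  0.034]
wheel2 [ 0.658 -0.075  0.034]
```

View pics/topcrop.png

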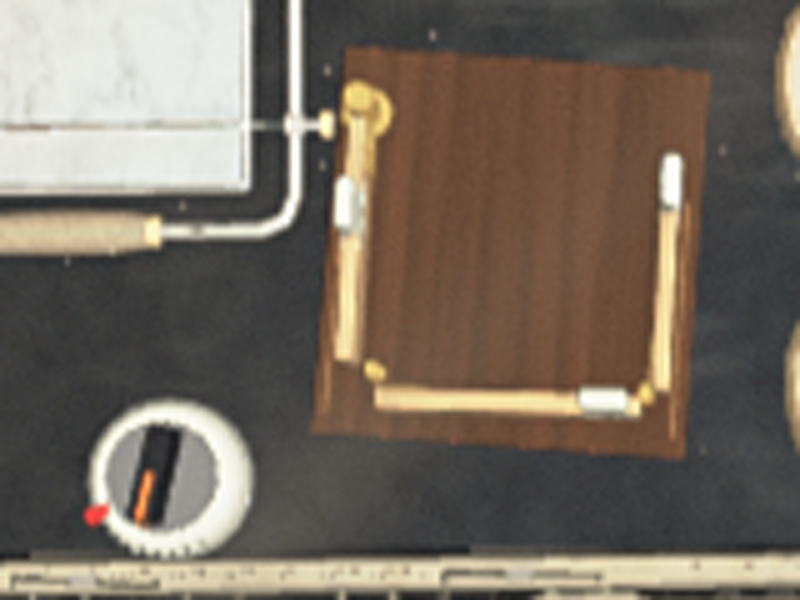

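>>> {"api": "arm_command", "payload": {"rows": [[[3.12, -3.0, -0.4], 0], [[3.12, -3.0, -0.4], 0], [[3.12, -3.0, -0.4], 0], [[3.12, -3.0, -0.4], 0], [[3.12, -3.0, -0.4], 0]], "hand": -0.2}}

```text
clock: 0.7
tool_pos: [0.3547, -0.4159, 0.2704]
eef_rot: [0.979, 0.206, -0.0, -0.0]
wrist_force: [1.6, -0.2, -0.3]
width: 0.0514
finger_force: 0.0
```

>>> {"api": "arm_command", "payload": {"rows": [[[3.12, -3.0, -0.4], 0], [[3.12, -3.0, -0.4], 0], [[3.12, -3.0, -0.4], 0], [[3.12, -3.0, -0.4], 0], [[3.12, -3.0, -0.4], 0]]}}

```text
clock: 1.2
tool_pos: [0.4369, -0.2158, 0.2907]
eef_rot: [0.979, 0.206, 0.0, 0.0]
wrist_force: [0.4, 0.1, -0.1]
width: 0.0511
finger_force: 0.0
```

>>> {"api": "arm_command", "payload": {"rows": [[[3.12, -3.0, -0.4], 0], [[3.12, -3.0, -0.4], 0], [[3.12, -3.0, -0.4], 0], [[3.12, -3.0, -0.4], 0], [[3.12, -3.0, -0.4], 0]]}}

```text
clock: 1.7
tool_pos: [0.5193, -0.0157, 0.3106]
eef_rot: [0.979, 0.206, 0.0, 0.0]
wrist_force: [1.1, -1.2, 0.6]
width: 0.051
finger_force: 0.0
```

>>> {"api": "arm_command", "payload": {"rows": [[[3.12, -3.0, -0.4], 0], [[3.12, -3.0, -0.4], 0], [[3.12, -3.0, -0.4], 0], [[3.12, -3.0, -0.4], 0], [[3.12, -3.0, -0.4], 0]]}}

```text
clock: 2.2
tool_pos: [0.6017, 0.1844, 0.3304]
eef_rot: [0.979, 0.206, -0.0, 0.0]
wrist_force: [0.3, -0.5, -0.1]
width: 0.0514
finger_force: 0.0
```

>>> {"api": "arm_command", "payload": {"rows": [[[0, 0, 0], 0.14], [[0, 0, 0], 0.14], [[0, 0, 0], 0.13], [[0, 0, 0], 0], [[0, 0, 0], 0]]}}

```text
clock: 2.7
tool_pos: [0.6012, 0.1829, 0.3303]
eef_rot: [1.0, 0.004, -0.0, 0.0]
wrist_force: [0.4, -0.6, -0.6]
width: 0.0513
finger_force: 0.0
```

Motion tracks well. Look from the wrist.

Run:
```python
from h import *
import pickle
st(); c=cap('wrist'); pickle.dump(c,open('w1.pkl','wb'))
cv2.imwrite('pics/w1.png',cv2.resize(c['im'],(800,600)))
```

```text
t 2.7 pos [0.6012 0.1829 0.3303] yaw(toolx) 0.0088 z [-0. -0. -1.] y [ 0.009 -1.     0.   ] F [ 0.4 -0.6 -0.6] w 0.0513 ff 0.0 j [-0.09  0.32 -0.39  1.6   0.13  1.25 -2.07]
```

View pics/w1.png

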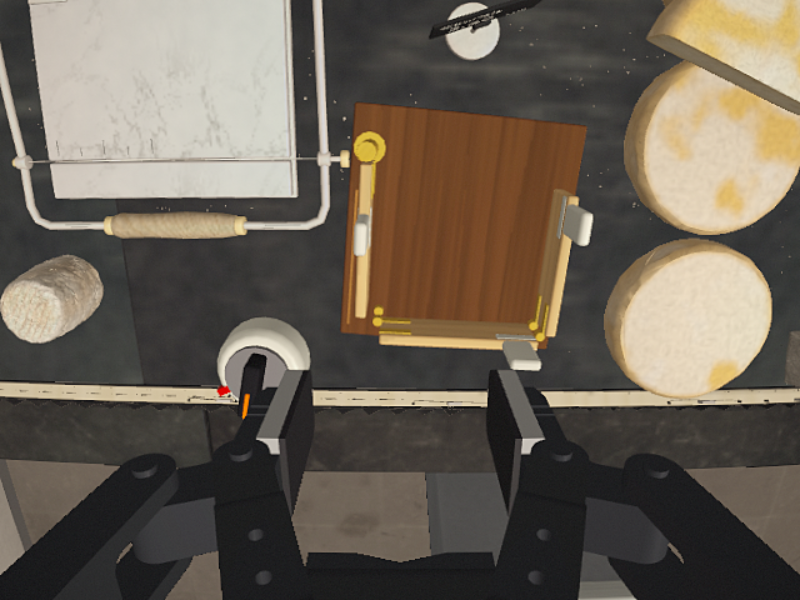

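Run:
```python
from h import *
import pickle
c=pickle.load(open('w1.pkl','rb')); t=cap('top')
W=lambda L,z:np.round(plane(c,np.array(L)/1.25,z)*1e3,1)[:,:2]
Tp=lambda L,z:np.round(plane(t,np.array([205,215])+np.array(L)/5,z)*1e3,1)[:,:2]
print('corners W',W([(356,103),(586,126),(343,332)],.006).tolist(),'T',Tp([(347,47),(710,73),(683,458),(313,432)],.006).tolist())
print('post .055 W',W([(370,147)],.055),'T',Tp([(365,103)],.055))
print('hm',W([(377,321)],.051),Tp([(375,371)],.051),'he',W([(541,337)],.051),Tp([(645,391)],.051))
print('L1 top',W([(367,165),(362,317)],.051).tolist(),'L2',W([(380,340),(500,346)],.051).tolist(),'L3',W([(571,245),(553,335)],.051).tolist())
print('tab tops T: first,mid,end',Tp([(346,203),(604,400),(671,182)],.088).tolist())
print('tab tops W',W([(361,236),(525,357),(582,226)],.088).tolist())
# white masks
for nm,k,o in (('W',c,(0,0)),('T',t,(0,0))):
    hsv=cv2.cvtColor(k['im'],cv2.COLOR_BGR2HSV); m=((hsv[...,1]<40)&(hsv[...,2]>190)).astype(np.uint8)
    n,l,s,ce=cv2.connectedComponentsWithStats(m)
    print(nm,[(s[i].tolist(),np.round(plane(k,[ce[i]],.088)[0,:2]*1e3).tolist()) for i in range(1,n) if 15<s[i,4]<900 and .47<plane(k,[ce[i]],.088)[0,0]<.7 and .0<plane(k,[ce[i]],.088)[0,1]<.25])
print('timer W',W([(263,365)],.04), 'mark',W([(223,391)],.042),Tp([(95,515)],.042),'pointer',W([(247,405)],.0765),Tp([(144,520)],.0765),'bar',Tp([(153,475)],.0765))
```

```text
corners W [[687.5, 219.4], [672.7, 33.3], [490.6, 234.0]] T [[687.5, 217.4], [671.4, 29.8], [474.0, 46.4], [489.2, 233.1]]
post .055 W [[656.2 205.8]] T [[648.7 202.5]]
hm [[519.6 201.4]] [[515.7 197.2]] he [[506.5  67.4]] [[504.3  64.9]]
L1 top [[642.9, 208.3], [523.0, 213.4]] L2 [[503.0, 199.0], [498.3, 100.7]] L3 [[584.0, 50.9], [508.3, 57.6]]
tab tops T: first,mid,end [[593.5, 207.8], [497.3, 84.3], [601.8, 51.1]]
tab tops W [[597.8, 210.7], [506.2, 88.8], [606.7, 56.8]]
W [([464, 171, 10, 26, 176], [604.0, 54.0]), ([284, 179, 10, 25, 207], [596.0, 211.0]), ([409, 288, 24, 8, 154], [500.0, 88.0])]
T [([337, 246, 4, 11, 36], [603.0, 52.0])]
timer W [[473.6 299.8]] mark [[448.8 336.6]] [[447.5 335. ]] pointer [[455.9 305.5]] [[443.6 304.4]] bar [[464.9 300.5]]
```

>>> {"api": "arm_command", "payload": {"rows": [[[0.03, 2.58, 3.5], 0.045], [[0.03, 2.58, 3.5], 0.045], [[0.03, 2.58, 3.5], 0.046], [[0.03, 2.58, 3.5], 0], [[0.03, 2.58, 3.5], 0]]}}

```text
clock: 3.3
tool_pos: [0.5927, 0.0531, 0.1543]
eef_rot: [0.998, -0.065, 0.0, -0.0]
wrist_force: [1.8, -0.1, -0.3]
width: 0.0513
finger_force: 0.0
```

>>> {"api": "arm_command", "payload": {"rows": [[[0, 0, 1.56], 0], [[0, 0, 1.56], 0], [[0, 0, 1.56], 0], [[0, 0, 1.56], 0], [[0, 0, 1.56], 0]]}}

```text
clock: 3.8
tool_pos: [0.5933, 0.0552, 0.0766]
eef_rot: [0.998, -0.065, 0.0, -0.0]
wrist_force: [-0.7, -0.3, 0.4]
width: 0.0514
finger_force: 0.0
```

>>> {"api": "arm_command", "payload": {"rows": [[[0, 0, 0], 0], [[0, 0, 0], 0], [[0, 0, 0], 0], [[0, 0, 0], 0], [[0, 0, 0], 0]], "hand": 1, "force": 30}}

```text
clock: 4.3
tool_pos: [0.5933, 0.054, 0.0779]
eef_rot: [0.998, -0.066, 0.001, 0.0]
wrist_force: [0.0, -1.8, 0.8]
width: 0.0088
finger_force: 29.7
```

Run:
```python
from h import *
import pickle
st(); c=cap('scene'); pickle.dump(c,open('s1.pkl','wb'))
cv2.imwrite('pics/s1.png',cv2.resize(c['im'][200:360,230:430],None,fx=3,fy=3))
```

```text
t 4.3 pos [0.5933 0.054  0.0779] yaw(toolx) -0.1314 z [ 0.001 -0.    -1.   ] y [-0.131 -0.991  0.   ] F [ 0.  -1.8  0.8] w 0.0088 ff 29.656706708483398 j [ 0.03  0.52 -0.29  1.91  0.21  0.75 -2.08]
```

View pics/s1.png

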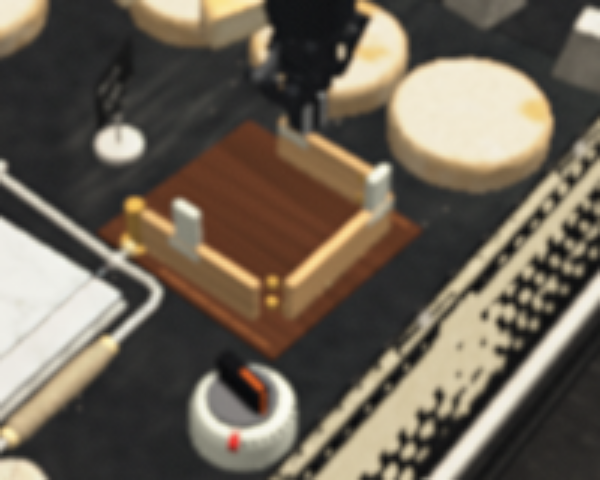

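>>> {"api": "arm_command", "payload": {"rows": [[[-0.093, -1.274, 0], -0.145], [[-0.093, -1.274, 0], -0.145], [[-0.093, -1.274, 0], -0.145], [[-0.093, -1.274, 0], -0.145], [[-0.093, -1.274, 0], -0.145]]}}

```text
clock: 4.85
tool_pos: [0.5792, 0.1156, 0.0779]
eef_rot: [0.955, 0.295, 0.001, 0.0]
wrist_force: [0.4, -1.6, 2.7]
width: 0.009
finger_force: 29.4
```

>>> {"api": "arm_command", "payload": {"rows": [[[-0.093, -1.274, 0], -0.145], [[-0.093, -1.274, 0], -0.145], [[-0.093, -1.274, 0], -0.145], [[-0.093, -1.274, 0], -0.145], [[0, 0, 0], 0]]}}

```text
clock: 5.35
tool_pos: [0.539, 0.1481, 0.0779]
eef_rot: [0.832, 0.555, 0.0, -0.0]
wrist_force: [1.2, 1.4, 4.3]
width: 0.0083
finger_force: 29.4
```

Run:
```python
from h import *
st()
```

```text
t 5.35 pos [0.539  0.1481 0.0779] yaw(toolx) 1.1779 z [ 0.001  0.001 -1.   ] y [ 0.924 -0.383  0.   ] F [1.2 1.4 4.3] w 0.0083 ff 29.394465068126436 j [ 0.11  0.53 -0.62  1.97  0.43  0.77 -1.16]
```

>>> {"api": "arm_command", "payload": {"rows": [[[-0.044, -0.88, 0], -0.1], [[-0.044, -0.88, 0], -0.1], [[-0.02, -0.5, 0], -0.06], [[0, 0, 0], 0], [[0, 0, 0], 0]]}}

```text
clock: 5.85
tool_pos: [0.5188, 0.1535, 0.0778]
eef_rot: [0.755, 0.655, 0.001, -0.0]
wrist_force: [1.4, 4.6, 3.9]
width: 0.0085
finger_force: 30.4
```

>>> {"api": "arm_command", "payload": {"rows": [[[0, -0.3, 0], -0.03], [[0, -0.3, 0], -0.03], [[0, -0.2, 0], -0.02], [[0, 0, 0], 0], [[0, 0, 0], 0]]}}

```text
clock: 6.35
tool_pos: [0.5121, 0.154, 0.078]
eef_rot: [0.729, 0.685, 0.002, 0.001]
wrist_force: [9.3, 3.8, -0.7]
width: 0.0083
finger_force: 33.1
```

Run:
```python
from h import *
st(); c=cap('scene')
cv2.imwrite('pics/s2.png',cv2.resize(c['im'][200:360,230:430],None,fx=3,fy=3))
```

```text
t 6.35 pos [0.5121 0.154  0.078 ] yaw(toolx) 1.5084 z [ 0.003  0.001 -1.   ] y [ 0.998 -0.062  0.003] F [ 9.3  3.8 -0.7] w 0.0083 ff 33.09548032935709 j [ 0.16  0.52 -0.71  2.03  0.49  0.76 -0.91]
```

View pics/s2.png

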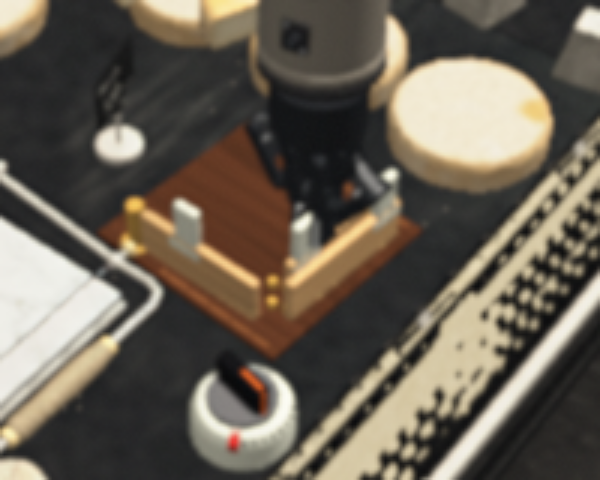

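>>> {"api": "arm_command", "payload": {"rows": [[[0, 0, 0], 0], [[0, 0, 0], 0], [[0, 0, 0], 0], [[0, 0, -1.0], 0], [[-0.5, 0, -1.0], 0]], "hand": -0.3}}

```text
clock: 6.9
tool_pos: [0.5094, 0.1494, 0.0981]
eef_rot: [0.727, 0.687, -0.0, -0.0]
wrist_force: [0.0, -0.2, 0.4]
width: 0.0555
finger_force: 0.0
```

>>> {"api": "arm_command", "payload": {"rows": [[[-2.1, -0.2, 0], 0.01], [[-2.1, -0.2, 0], 0.01], [[-2.1, -0.2, 0], 0], [[0, -0.1, 1.0], 0], [[0, 0, 1.0], 0]]}}

```text
clock: 7.4
tool_pos: [0.4988, 0.086, 0.0777]
eef_rot: [0.734, 0.679, 0.0, 0.001]
wrist_force: [0.7, 0.3, 0.1]
width: 0.0553
finger_force: 0.0
```

>>> {"api": "arm_command", "payload": {"rows": [[[0, 0, 0], 0], [[0, 0, 0], 0], [[0, 0, 0], 0], [[0, 0, 0], 0], [[0, 0, 0], 0]], "hand": 1}}

```text
clock: 7.9
tool_pos: [0.4982, 0.0871, 0.0775]
eef_rot: [0.733, 0.68, 0.0, -0.0]
wrist_force: [-2.9, 1.0, 0.6]
width: 0.0088
finger_force: 31.6
```

Run:
```python
from h import *
st(); c=cap('scene')
cv2.imwrite('pics/s3.png',cv2.resize(c['im'][200:360,230:430],None,fx=3,fy=3))
```

```text
t 7.9 pos [0.4982 0.0871 0.0775] yaw(toolx) 1.4948 z [-0.  0. -1.] y [ 0.997 -0.076 -0.   ] F [-2.9  1.   0.6] w 0.0088 ff 31.57499670982361 j [ 0.29  0.48 -0.71  2.09  0.47  0.73 -0.8 ]
```

>>> {"api": "arm_command", "payload": {"rows": [[[-0.036, 1.65, 0], -0.145], [[-0.036, 1.65, 0], -0.145], [[-0.036, 1.65, 0], -0.145], [[-0.036, 1.65, 0], -0.145], [[-0.036, 1.65, 0], -0.145]]}}

```text
clock: 8.45
tool_pos: [0.5781, 0.1014, 0.0774]
eef_rot: [0.443, 0.897, -0.001, -0.0]
wrist_force: [-8.6, 0.7, 4.6]
width: 0.0088
finger_force: 34.0
```

>>> {"api": "arm_command", "payload": {"rows": [[[-0.036, 1.65, 0], -0.145], [[-0.036, 1.65, 0], -0.145], [[-0.036, 1.65, 0], -0.145], [[0, 0, 0], 0], [[0, 0, 0], 0]]}}

```text
clock: 8.95
tool_pos: [0.6129, 0.1364, 0.0774]
eef_rot: [0.242, 0.97, 0.0, -0.0]
wrist_force: [-3.3, -0.4, 6.3]
width: 0.0087
finger_force: 33.6
```

Run:
```python
from h import *
st(); c=cap('scene')
cv2.imwrite('pics/s4.png',cv2.resize(c['im'][200:360,230:430],None,fx=3,fy=3))
```

```text
t 8.95 pos [0.6129 0.1364 0.0774] yaw(toolx) 2.6518 z [-0.     0.001 -1.   ] y [0.47  0.882 0.   ] F [-3.3 -0.4  6.3] w 0.0087 ff 33.644853830337524 j [ 0.34  0.73 -0.92  1.8   0.7   0.97  0.2 ]
```

View pics/s4.png

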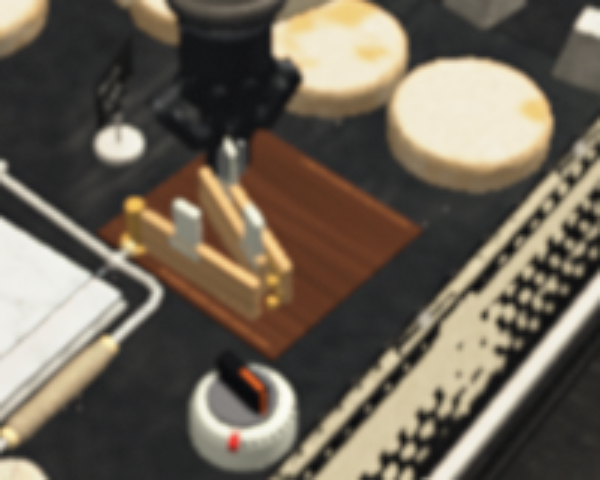

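>>> {"api": "arm_command", "payload": {"rows": [[[0, 1.13, 0], -0.1], [[0, 1.13, 0], -0.1], [[0, 1.13, 0], -0.1], [[0, 0.56, 0], -0.05], [[0, 0, 0], 0]]}}

```text
clock: 9.5
tool_pos: [0.6282, 0.1727, 0.0776]
eef_rot: [0.07, 0.998, 0.0, 0.001]
wrist_force: [6.6, -1.0, 0.2]
width: 0.0084
finger_force: 29.4
```

>>> {"api": "arm_command", "payload": {"rows": [[[0, 0.4, 0], -0.035], [[0, 0.4, 0], -0.035], [[0, 0.3, 0], -0.02], [[0, 0.2, 0], 0], [[0, 0, 0], 0]]}}

```text
clock: 10.0
tool_pos: [0.63, 0.182, 0.0776]
eef_rot: [0.027, 1.0, -0.002, 0.001]
wrist_force: [6.1, -14.9, 7.1]
width: 0.0084
finger_force: 30.6
```

Run:
```python
from h import *
st(); c=cap('top')
cv2.imwrite('pics/t5.png',cv2.resize(c['im'][215:335,205:365],None,fx=4,fy=4,interpolation=cv2.INTER_CUBIC))
```

```text
t 10.0 pos [0.63   0.182  0.0776] yaw(toolx) 3.087 z [ 0.002 -0.004 -1.   ] y [ 0.055  0.999 -0.004] F [  6.1 -14.9   7.1] w 0.0084 ff 30.565080642700195 j [ 0.3   0.8  -0.99  1.73  0.78  1.04  0.54]
```

View pics/t5.png

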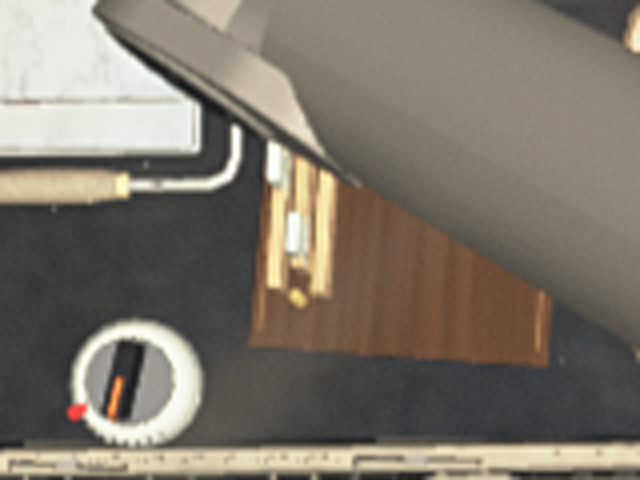

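>>> {"api": "arm_command", "payload": {"rows": [[[0, -0.2, 0], 0], [[0, 0, 0], 0], [[0, 0, -1.3], 0], [[0, 0, -1.5], 0], [[0, 0, -1.5], 0]], "hand": 0}}

```text
clock: 10.55
tool_pos: [0.628, 0.1844, 0.1222]
eef_rot: [0.024, 1.0, 0.0, 0.0]
wrist_force: [0.8, -0.7, -0.1]
width: 0.0429
finger_force: 0.0
```

>>> {"api": "arm_command", "payload": {"rows": [[[1.8, 1.25, 0], 0], [[1.8, 1.25, 0], 0], [[0, 0, 0], 0], [[0, 0, 0], 0], [[0, 0, 0], 0]]}}

```text
clock: 11.05
tool_pos: [0.5939, 0.2102, 0.121]
eef_rot: [0.024, 1.0, -0.0, 0.0]
wrist_force: [-0.6, 0.5, 0.2]
width: 0.0428
finger_force: 0.0
```

Run:
```python
from h import *
st(); c=cap('wrist')
for z in (.088,):
    hsv=cv2.cvtColor(c['im'],cv2.COLOR_BGR2HSV); m=((hsv[...,1]<40)&(hsv[...,2]>170)).astype(np.uint8)
    n,l,s,ce=cv2.connectedComponentsWithStats(m)
    for i in range(1,n):
        p=plane(c,[ce[i]],z)[0,:2]
        if s[i,4]>60: print(s[i].tolist(),np.round(p*1e3).tolist())
cv2.imwrite('pics/w6.png',c['im'])
```

```text
t 11.05 pos [0.5939 0.2102 0.121 ] yaw(toolx) 3.0928 z [ 0.001 -0.    -1.   ] y [0.049 0.999 0.   ] F [-0.6  0.5  0.2] w 0.0428 ff 0.0 j [ 0.29  0.73 -1.04  1.77  0.72  1.07  0.51]
[417, 0, 169, 55, 3717] [496.0, 275.0]
[276, 153, 22, 72, 1287] [550.0, 201.0]
[359, 222, 144, 220, 2746] [594.0, 246.0]
[312, 226, 21, 95, 1209] [590.0, 212.0]
[418, 251, 222, 213, 27297] [615.0, 308.0]
[221, 348, 18, 12, 106] [619.0, 173.0]
[401, 348, 18, 12, 105] [622.0, 247.0]
[253, 351, 16, 44, 420] [632.0, 184.0]
[517, 429, 16, 19, 79] [675.0, 305.0]
[455, 439, 41, 41, 974] [689.0, 280.0]
```

View pics/w6.png

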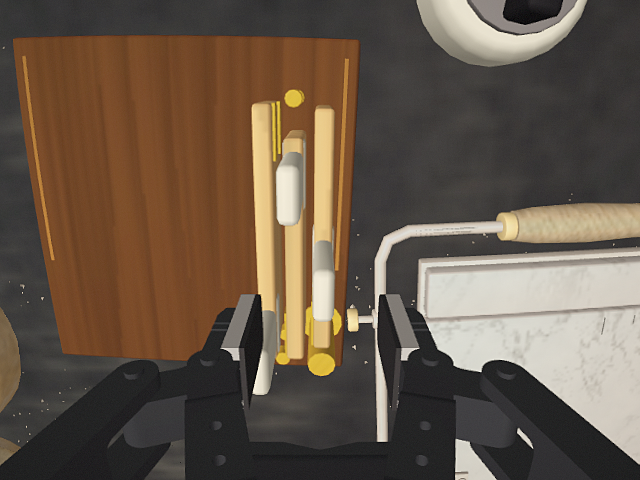

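>>> {"api": "arm_command", "payload": {"rows": [[[0, 0.1, 1.5], 0], [[0, 0, 1.5], 0], [[0, 0, 1.3], 0], [[0, 0, 0], 0], [[0, 0, 0], 0]]}}

```text
clock: 11.6
tool_pos: [0.593, 0.2117, 0.0768]
eef_rot: [0.024, 1.0, 0.0, -0.001]
wrist_force: [0.5, 0.5, 0.3]
width: 0.0427
finger_force: 0.0
```

>>> {"api": "arm_command", "payload": {"rows": [[[0, 0, 0], 0], [[0, 0, 0], 0], [[0, 0, 0], 0], [[0, 0, 0], 0], [[0, 0, 0], 0]], "hand": 1, "force": 45}}

```text
clock: 12.1
tool_pos: [0.5935, 0.2117, 0.0779]
eef_rot: [0.024, 1.0, 0.0, 0.0]
wrist_force: [-1.4, -0.4, 6.7]
width: 0.0085
finger_force: 45.3
```

Run:
```python
from h import *
st()
s=robot.observe();p=s['tool_pos'];e=R.from_quat(s['eef_rot']).as_matrix()
v=(np.array(p)-[.6525,.207,p[2]])@e; a=.145
ca,sa=np.cos(a),np.sin(a)
print(v*100, (np.array([v[0]*ca+v[1]*sa,-v[0]*sa+v[1]*ca])-v[:2])*100)
```

```text
t 12.1 pos [0.5935 0.2117 0.0779] yaw(toolx) 3.0933 z [ 0.001  0.    -1.   ] y [0.048 0.999 0.   ] F [-1.4 -0.4  6.7] w 0.0085 ff 45.29361426830292 j [ 0.26  0.78 -1.    1.8   0.77  1.02  0.47]
[ 5.91657758e+00  1.80628162e-01 -3.93943441e-03] [-0.03598972 -0.8567962 ]
```

>>> {"api": "arm_command", "payload": {"rows": [[[-0.036, -0.857, 0], -0.145], [[-0.036, -0.857, 0], -0.145], [[-0.036, -0.857, 0], -0.145], [[-0.036, -0.857, 0], -0.145], [[0, 0, 0], 0]]}}

```text
clock: 12.6
tool_pos: [0.6018, 0.1775, 0.0779]
eef_rot: [-0.265, 0.964, 0.0, 0.001]
wrist_force: [3.7, -1.7, 4.9]
width: 0.0084
finger_force: 44.8
```

```bash
python3 -c "
from h import *
st()"
```

```text
t 12.6 pos [0.6018 0.1775 0.0779] yaw(toolx) -2.6055 z [ 0.002  0.001 -1.   ] y [-0.511  0.86  -0.   ] F [ 3.7 -1.7  4.9] w 0.0084 ff 44.82625186443329 j [ 0.38  0.84 -1.11  1.8   0.86  1.08  1.05]
```

>>> {"api": "arm_command", "payload": {"rows": [[[-0.036, -0.857, 0], -0.145], [[-0.036, -0.857, 0], -0.145], [[-0.036, -0.857, 0], -0.145], [[0, 0, 0], 0], [[0, 0, 0], 0]]}}

```text
clock: 13.1
tool_pos: [0.6189, 0.1592, 0.0779]
eef_rot: [-0.465, 0.886, -0.0, 0.001]
wrist_force: [9.1, 1.3, -0.3]
width: 0.0083
finger_force: 45.0
```

```bash
python3 -c "
from h import *
st()"
```

```text
t 13.1 pos [0.6189 0.1592 0.0779] yaw(toolx) -2.1753 z [ 0.003  0.001 -1.   ] y [-0.823  0.568 -0.002] F [ 9.1  1.3 -0.3] w 0.0083 ff 44.99173700809479 j [ 0.43  0.88 -1.16  1.77  0.9   1.12  1.5 ]
```

>>> {"api": "arm_command", "payload": {"rows": [[[-0.036, -0.857, 0], -0.145], [[-0.036, -0.857, 0], -0.145], [[-0.02, -0.6, 0], -0.1], [[0, 0, 0], 0], [[0, 0, 0], 0]]}}

```text
clock: 13.6
tool_pos: [0.6398, 0.1499, 0.078]
eef_rot: [-0.627, 0.779, -0.0, 0.002]
wrist_force: [10.7, 2.9, -1.8]
width: 0.0084
finger_force: 44.8
```

```bash
python3 -c "
from h import *
st()"
```

```text
t 13.6 pos [0.6398 0.1499 0.078 ] yaw(toolx) -1.7852 z [ 0.003  0.002 -1.   ] y [-0.977  0.213 -0.003] F [10.7  2.9 -1.8] w 0.0084 ff 44.77793276309967 j [ 0.44  0.92 -1.18  1.73  0.93  1.16  1.91]
```

>>> {"api": "arm_command", "payload": {"rows": [[[0, -0.4, 0], -0.065], [[0, -0.4, 0], -0.065], [[0, -0.2, 0], -0.02], [[0, -0.1, 0], 0], [[0, 0, 0], 0]]}}

```text
clock: 14.1
tool_pos: [0.6482, 0.1487, 0.0779]
eef_rot: [-0.684, 0.729, 0.001, -0.0]
wrist_force: [-6.7, 1.8, 9.1]
width: 0.0084
finger_force: 48.2
```

```bash
python3 -c "
from h import *
st()"
```

```text
t 14.1 pos [0.6482 0.1487 0.0779] yaw(toolx) -1.6345 z [-0.001  0.001 -1.   ] y [-0.998  0.064  0.001] F [-6.7  1.8  9.1] w 0.0084 ff 48.172008991241455 j [ 0.44  0.94 -1.18  1.7   0.94  1.18  2.07]
```

>>> {"api": "arm_command", "payload": {"rows": [[[0, -0.2, 0], -0.01], [[0, -0.2, 0], 0], [[0, -0.2, 0], 0], [[0, 0, 0], 0], [[0, 0, 0], 0]]}}

```text
clock: 14.6
tool_pos: [0.6491, 0.1486, 0.0777]
eef_rot: [-0.689, 0.725, 0.002, -0.004]
wrist_force: [-46.1, -5.8, 33.5]
width: 0.0081
finger_force: 56.9
```

```bash
python3 -c "
from h import *
st()"
```

```text
t 14.6 pos [0.6491 0.1486 0.0777] yaw(toolx) -1.6218 z [-0.01  -0.002 -1.   ] y [-0.999  0.051  0.009] F [-46.1  -5.8  33.5] w 0.0081 ff 56.91632330417633 j [ 0.44  0.94 -1.18  1.7   0.93  1.19  2.09]
```

>>> {"api": "arm_command", "payload": {"rows": [[[0, 0.25, 0], 0], [[0, 0.25, 0], 0], [[0, 0, 0], 0], [[0, 0, 0], 0], [[0, 0, 0], 0]]}}

```text
clock: 15.1
tool_pos: [0.6484, 0.1486, 0.0779]
eef_rot: [-0.688, 0.726, 0.001, -0.001]
wrist_force: [-12.8, 1.3, 13.5]
width: 0.0085
finger_force: 52.5
```

>>> {"api": "arm_command", "payload": {"rows": [[[0, 0, 0], 0], [[0, 0, 0], 0], [[0, 0, 0], 0], [[0, 0, -2], 0], [[0, 0, -3], 0]], "hand": 0}}

```text
clock: 15.6
tool_pos: [0.6492, 0.1472, 0.1261]
eef_rot: [-0.688, 0.726, 0.001, -0.001]
wrist_force: [0.0, -1.1, -0.3]
width: 0.0423
finger_force: 0.0
```

>>> {"api": "arm_command", "payload": {"rows": [[[0, 0, -4], 0.145], [[0, 0, -4], 0.145], [[0, 0, -4], 0.145], [[0, 0, -4], 0.145], [[0, 0, -3], 0.145]]}}

```text
clock: 16.1
tool_pos: [0.65, 0.1481, 0.3201]
eef_rot: [-0.383, 0.924, -0.0, 0.001]
wrist_force: [0.7, 0.6, 0.1]
width: 0.0426
finger_force: 0.0
```

Run:
```python
from h import *
import pickle
st(); c=cap('wrist'); pickle.dump(c,open('w7.pkl','wb'));cv2.imwrite('pics/w7.png',c['im'])
```

```text
t 16.1 pos [0.65   0.1481 0.3201] yaw(toolx) -2.3554 z [ 0.002  0.001 -1.   ] y [-0.708  0.707 -0.001] F [0.7 0.6 0.1] w 0.0426 ff 0.0 j [ 0.44  0.61 -1.16  1.49  0.56  1.41  1.61]
```

View pics/w7.png

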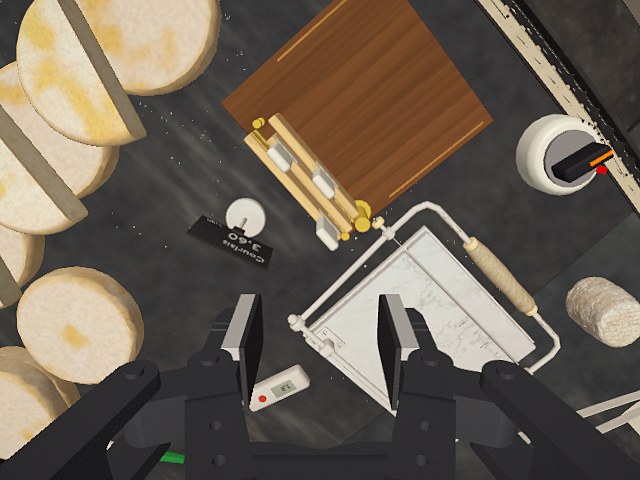

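Run:
```python
from h import *
import pickle
c=pickle.load(open('w7.pkl','rb')); hsv=cv2.cvtColor(c['im'],cv2.COLOR_BGR2HSV)
m=((hsv[...,0]>8)&(hsv[...,0]<26)&(hsv[...,1]>50)&(hsv[...,1]<150)&(hsv[...,2]>170)).astype(np.uint8)
m[:,:230]=0;m[:100]=0;m[260:]=0;m[:,390:]=0
n,l,s,ce=cv2.connectedComponentsWithStats(m)
for i in range(1,n):
    if s[i,4]<40: continue
    v,u=np.nonzero(l==i); P=plane(c,np.c_[u,v],.051)[:,:2]; mu=P.mean(0); U,S,V=np.linalg.svd(P-mu,full_matrices=False)
    d=V[0]; t=(P-mu)@d; w=(P-mu)@V[1]; print(s[i].tolist(),np.round(mu*1e3,1),'yaw',round(float(np.arctan2(d[1],d[0])),3),'len',np.ptp(t),'wid',np.ptp(w))
```

```text
[268, 113, 52, 60, 656] [644.4 108.9] yaw 1.486 len 0.06205474764565935 wid 0.011037132539947526
[266, 133, 17, 16, 88] [656.1  93.9] yaw -0.127 len 0.013542620727810862 wid 0.012923228822342371
[244, 134, 82, 88, 994] [673.7 124.8] yaw 1.493 len 0.10390127355901368 wid 0.009395756461400798
[290, 156, 62, 77, 805] [662.5 161.9] yaw 1.482 len 0.09049047278892888 wid 0.00890723848363592
[333, 183, 26, 36, 314] [650.2 182.4] yaw 1.433 len 0.03904450546951385 wid 0.010731229714136972
[372, 216, 12, 13, 97] [640.9 218.1] yaw 0.128 len 0.011952004659214026 wid 0.008756515837653068
```

>>> {"api": "arm_command", "payload": {"rows": [[[3.61, -2.33, 0], 0], [[3.61, -2.33, 0], 0], [[3.61, -2.33, 0], 0], [[3.61, -2.33, 0], 0], [[3.61, -2.33, 0], 0]]}}

```text
clock: 16.65
tool_pos: [0.6055, -0.0643, 0.3171]
eef_rot: [-0.386, 0.922, -0.0, -0.0]
wrist_force: [1.2, -0.2, -0.4]
width: 0.0426
finger_force: 0.0
```

>>> {"api": "arm_command", "payload": {"rows": [[[3.61, -2.33, 0], 0], [[3.61, -2.33, 0], 0], [[3.61, -2.33, 0], 0], [[3.61, -2.33, 0], 0], [[3.61, -2.33, 0], 0]]}}

```text
clock: 17.15
tool_pos: [0.5615, -0.2748, 0.3172]
eef_rot: [-0.386, 0.923, -0.0, -0.0]
wrist_force: [1.0, -0.1, 0.1]
width: 0.0425
finger_force: 0.0
```

>>> {"api": "arm_command", "payload": {"rows": [[[0, 0, 0], 0.145], [[0, 0, 0], 0.145], [[0, 0, 0], 0.145], [[0, 0, 0], 0.145], [[0, 0, 0], 0.145]]}}

```text
clock: 17.65
tool_pos: [0.5621, -0.273, 0.3171]
eef_rot: [-0.031, 1.0, -0.0, -0.0]
wrist_force: [0.1, 0.1, -0.2]
width: 0.0423
finger_force: 0.0
```

>>> {"api": "arm_command", "payload": {"rows": [[[0, 0, 0], 0.145], [[0, 0, 0], 0.145], [[0, 0, 0], 0.145], [[0, 0, 0], 0.145], [[0, 0, 0], 0.145]]}}

```text
clock: 18.15
tool_pos: [0.5621, -0.2729, 0.3171]
eef_rot: [0.326, 0.946, -0.0, -0.0]
wrist_force: [-0.0, 0.3, 0.4]
width: 0.0425
finger_force: 0.0
```

>>> {"api": "arm_command", "payload": {"rows": [[[0, 0, 0], 0.145], [[0, 0, 0], 0.145], [[0, 0, 0], 0.145], [[0, 0, 0], 0.145], [[0, 0, 0], 0.145]]}}

```text
clock: 18.65
tool_pos: [0.5621, -0.2729, 0.3171]
eef_rot: [0.64, 0.769, -0.0, -0.0]
wrist_force: [0.1, 0.2, 0.2]
width: 0.0424
finger_force: 0.0
```

>>> {"api": "arm_command", "payload": {"rows": [[[0, 0, 0], 0.145], [[0, 0, 0], 0.145], [[0, 0, 0], 0.145], [[0, 0, 0], 0.145], [[0, 0, 0], 0.145]]}}

```text
clock: 19.15
tool_pos: [0.5621, -0.2728, 0.317]
eef_rot: [0.871, 0.492, -0.0, -0.0]
wrist_force: [0.5, 1.2, 0.9]
width: 0.0426
finger_force: 0.0
```

>>> {"api": "arm_command", "payload": {"rows": [[[0, 0, 0], 0.145], [[0, 0, 0], 0.145], [[0, 0, 0], 0.145], [[0, 0, 0], 0.145], [[0, 0, 0], 0.145]]}}

```text
clock: 19.65
tool_pos: [0.5621, -0.2728, 0.317]
eef_rot: [0.989, 0.151, -0.0, -0.0]
wrist_force: [0.8, 0.1, -0.2]
width: 0.0426
finger_force: 0.0
```

>>> {"api": "arm_command", "payload": {"rows": [[[0, 0, 0], 0.145], [[0, 0, 0], 0.145], [[0, 0, 0], 0], [[0, 0, 0], 0], [[0, 0, 0], 0]], "hand": -1}}

```text
clock: 20.15
tool_pos: [0.5622, -0.2728, 0.3172]
eef_rot: [1.0, 0.011, -0.0, -0.0]
wrist_force: [0.6, 0.1, 0.0]
width: 0.0851
finger_force: 0.0
```

Run:
```python
from h import *
import pickle
st(); c=cap('wrist'); pickle.dump(c,open('w8.pkl','wb'));cv2.imwrite('pics/w8.png',c['im'])
```

```text
t 20.15 pos [ 0.5622 -0.2728  0.3172] yaw(toolx) 0.0227 z [-0.  0. -1.] y [ 0.023 -1.    -0.   ] F [0.6 0.1 0. ] w 0.0851 ff 0.0 j [ 0.66  0.32 -0.4   1.62  0.13  1.22 -1.31]
```

View pics/w8.png

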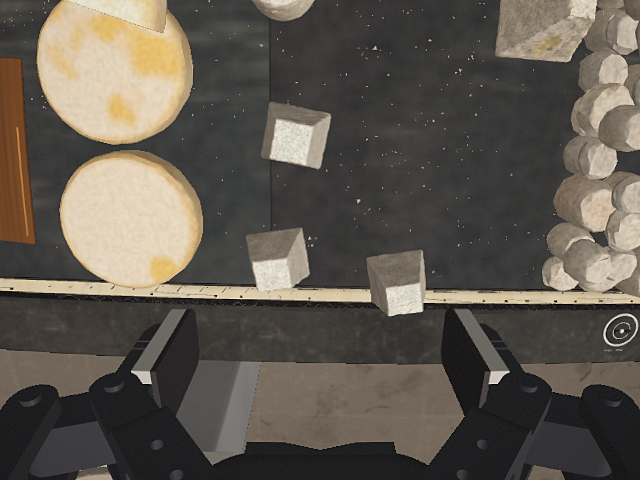

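```bash
cat >> h.py <<'E'
def tops(c,z=.056,thr=175,roi=None):
    hsv=cv2.cvtColor(c['im'],cv2.COLOR_BGR2HSV); m=((hsv[...,1]<45)&(hsv[...,2]>thr)).astype(np.uint8)
    m=cv2.morphologyEx(cv2.morphologyEx(m,cv2.MORPH_CLOSE,np.ones((5,5))),cv2.MORPH_OPEN,np.ones((5,5)))
    out=[]
    for k in cv2.findContours(m,cv2.RETR_EXTERNAL,cv2.CHAIN_APPROX_NONE)[0]:
        if cv2.contourArea(k)<300: continue
        P=plane(c,k.reshape(-1,2),z)[:,:2]; (x,y),(w,h),a=cv2.minAreaRect((P*1e3).astype(np.float32))
        M=cv2.moments(k); g=plane(c,[(M['m10']/M['m00'],M['m01']/M['m00'])],z)[0,:2]*1e3
        print('top',k.reshape(-1,2).mean(0).round(),'xy',np.round((x,y),1),'g',np.round(g,1),'size',np.round((w,h),1),'ang',round(np.radians(a),3))
E
python3 - <<'E'
from h import *
import pickle
c=pickle.load(open('w8.pkl','rb')); tops(c)
print(np.round(plane(c,[(265,157),(324,168),(330,110),(247,234),(303,229),(310,280)],0)[:,:2]*1e3),'rail near',plane(c,[(300,290)],.0)[0],plane(c,[(300,290)],.03)[0])
E
```

```text
top [406. 298.] xy [ 444.8 -360.4] g [ 445.1 -359.9] size [32.7 38.6] ang 0.168
top [561. 278.] xy [ 468.3 -516.7] g [ 469.3 -517.4] size [34.7 21.2] ang 0.778
top [285. 267.] xy [ 479.2 -234.9] g [ 473.2 -235.9] size [51.  54.2] ang 0.2
top [120. 219.] xy [523.  -84.2] g [520.6 -84. ] size [46.2 21.2] ang 0.409
top [620. 240.] xy [ 515.2 -566.4] g [ 505.6 -572.9] size [108.1  55.5] ang 0.11
top [158. 187.] xy [ 554.2 -125. ] g [ 553.3 -122.7] size [25.2 20.8] ang 1.394
top [601. 161.] xy [ 588.6 -535.3] g [ 588.6 -534.6] size [30.8 27.3] ang 0.323
top [300. 141.] xy [ 599.3 -252.5] g [ 596.4 -252.6] size [46.5 43.3] ang 1.414
top [157.  92.] xy [ 638.6 -127.8] g [ 638.5 -126.9] size [23.2 17.8] ang 1.568
top [611.  91.] xy [ 651.5 -535.3] g [ 656.4 -530.4] size [38.4 64.4] ang 1.551
top [627.  34.] xy [ 702.9 -537.3] g [ 702.8 -537.6] size [27.1 18.8] ang 0.169
top [583.   8.] xy [ 719.2 -493.1] g [ 719.8 -493. ] size [14.  23.3] ang 0.093
top [108.   7.] xy [711.7 -89.2] g [707.3 -95.4] size [60.4 17. ] ang 1.25
[[ 574. -215.]
 [ 564. -276.]
 [ 622. -281.]
 [ 490. -195.]
 [ 497. -255.]
 [ 437. -264.]] rail near [ 0.42471035 -0.25251244  0.        ] [ 0.43952076 -0.25368978  0.03      ]
```

Run:
```python
from h import *
import pickle
c=pickle.load(open('w8.pkl','rb'))
g=cv2.cvtColor(c['im'],cv2.COLOR_BGR2GRAY)
print(g[141,[285,300,318,325]],g[275,[278,300]],g[245,[275]],g[298,[403]],g[265,[400]])
c['im'][:,:200]=0;c['im'][:,470:]=0
for thr in (190,205): tops(c,thr=thr); print()
```

```text
[203 219 175 171] [226 149] [106] [213] [107]
top [404. 299.] xy [ 444.2 -358.5] g [ 444.5 -358.7] size [31.5 34.6] ang 0.14
top [272. 274.] xy [ 468.1 -227.7] g [ 468.4 -227.3] size [31.9 34.9] ang 0.165
top [291. 142.] xy [ 596.4 -245.6] g [ 596.7 -245.6] size [33.4 34.8] ang 1.397

top [404. 299.] xy [ 443.8 -358.5] g [ 444.2 -358.7] size [31.5 33.5] ang 0.175
top [272. 275.] xy [ 467.7 -227.2] g [ 468.2 -227.1] size [31.2 33.6] ang 0.169
top [291. 142.] xy [ 596.3 -245.5] g [ 596.7 -245.4] size [32.7 34. ] ang 1.405
```

>>> {"api": "arm_command", "payload": {"rows": [[[3.46, -2.62, 0], 0], [[0, 0, 0], 0.145], [[0, 0, 5], 0.045], [[0, 0, 5], 0], [[0, 0, 5], 0]]}}

```text
clock: 20.7
tool_pos: [0.5963, -0.246, 0.166]
eef_rot: [0.996, -0.084, 0.001, 0.0]
wrist_force: [1.1, -0.6, -0.4]
width: 0.0852
finger_force: 0.0
```

>>> {"api": "arm_command", "payload": {"rows": [[[0, 0, 4], 0], [[0, 0, 4], 0], [[0, 0, 3], 0], [[0, 0, 2], 0], [[0, 0, 1.2], 0]]}}

```text
clock: 21.2
tool_pos: [0.5956, -0.2457, 0.0234]
eef_rot: [0.996, -0.085, -0.001, -0.0]
wrist_force: [-0.1, -0.0, 0.3]
width: 0.0851
finger_force: 0.0
```

>>> {"api": "arm_command", "payload": {"rows": [[[0, 0, 0], 0], [[0, 0, 0], 0], [[0, 0, 0], 0], [[0, 0, 0], 0], [[0, 0, 0], 0]], "hand": 1, "force": 40}}

```text
clock: 21.7
tool_pos: [0.5972, -0.2463, 0.0268]
eef_rot: [0.996, -0.085, 0.001, 0.0]
wrist_force: [-1.6, 0.6, 8.8]
width: 0.0542
finger_force: 42.8
```

```bash
python3 -c "
from h import *
st()"
```

```text
t 21.7 pos [ 0.5972 -0.2463  0.0268] yaw(toolx) -0.1712 z [ 0.002 -0.001 -1.   ] y [-0.17  -0.985  0.   ] F [-1.6  0.6  8.8] w 0.0542 ff 42.83578610513359 j [ 0.52  0.66 -0.31  1.8   0.28  0.72 -1.68]
```

>>> {"api": "arm_command", "payload": {"rows": [[[0, 0, -1], 0], [[0, 0, -2.5], 0], [[0, 0, -3], 0], [[0, 0, -3], 0], [[0, 0, -3], 0]]}}

```text
clock: 22.2
tool_pos: [0.5963, -0.2459, 0.1525]
eef_rot: [0.996, -0.085, 0.0, 0.0]
wrist_force: [0.3, -0.2, -1.4]
width: 0.0545
finger_force: 41.3
```

>>> {"api": "arm_command", "payload": {"rows": [[[-0.4, -2, 0], 0], [[-0.7, -3.4, 0], 0], [[-0.7, -3.4, 0], 0], [[-0.7, -3.4, 0], 0], [[-0.7, -3.4, 0], 0]]}}

```text
clock: 22.7
tool_pos: [0.5912, -0.0855, 0.1514]
eef_rot: [0.996, -0.086, 0.0, 0.0]
wrist_force: [0.8, -0.0, -2.0]
width: 0.0543
finger_force: 41.3
```

>>> {"api": "arm_command", "payload": {"rows": [[[-0.7, -3.4, 0], 0], [[-0.7, -3.4, 0], 0], [[-0.7, -3.4, 0], 0], [[-0.7, -3.4, 0], 0], [[-0.7, -3.4, 0], 0]]}}

```text
clock: 23.2
tool_pos: [0.5858, 0.088, 0.1514]
eef_rot: [0.996, -0.086, 0.001, -0.0]
wrist_force: [0.2, 0.1, -1.7]
width: 0.0546
finger_force: 41.3
```

>>> {"api": "arm_command", "payload": {"rows": [[[-0.6, -2.9, 0], 0], [[-0.22, -1.56, 0], 0], [[0, 0, 0], -0.09], [[0, 0, 0], 0], [[0, 0, 0], 0]]}}

```text
clock: 23.7
tool_pos: [0.5856, 0.131, 0.1506]
eef_rot: [0.999, -0.042, 0.0, 0.0]
wrist_force: [0.5, -0.7, -1.1]
width: 0.0543
finger_force: 41.3
```

```bash
python3 -c "
from h import *
st()"
```

```text
t 23.7 pos [0.5856 0.131  0.1506] yaw(toolx) -0.0847 z [ 0. -0. -1.] y [-0.085 -0.996  0.   ] F [ 0.5 -0.7 -1.1] w 0.0543 ff 41.272590779699385 j [ 0.04  0.45 -0.47  1.84  0.25  0.9  -2.2 ]
```

>>> {"api": "arm_command", "payload": {"rows": [[[0, 0, 3.5], 0], [[0, 0, 3.5], 0], [[0, 0, 2.5], 0], [[0, 0, 1.4], 0], [[0, 0, 0.8], 0]]}}

```text
clock: 24.2
tool_pos: [0.5853, 0.1314, 0.0326]
eef_rot: [0.999, -0.042, -0.0, 0.0]
wrist_force: [-15.2, -4.5, 79.1]
width: 0.0544
finger_force: 61.4
```

```bash
python3 -c "
from h import *
st()"
```

```text
t 24.2 pos [0.5853 0.1314 0.0326] yaw(toolx) -0.0832 z [-0.001 -0.    -1.   ] y [-0.083 -0.997  0.001] F [-15.2  -4.5  79.1] w 0.0544 ff 61.42286361660808 j [-0.02  0.61 -0.4   1.91  0.36  0.7  -2.29]
```

>>> {"api": "arm_command", "payload": {"rows": [[[0, 0, -0.2], 0], [[0, 0, -0.1], 0], [[0, 0, 0], 0], [[0, 0, 0], 0], [[0, 0, 0], 0]]}}

```text
clock: 24.7
tool_pos: [0.5856, 0.132, 0.0367]
eef_rot: [0.999, -0.041, 0.0, -0.0]
wrist_force: [-0.0, 0.8, -2.4]
width: 0.0545
finger_force: 41.7
```

```bash
python3 -c "
from h import *
st()"
```

```text
t 24.7 pos [0.5856 0.132  0.0367] yaw(toolx) -0.0815 z [ 0.  0. -1.] y [-0.081 -0.997 -0.   ] F [-0.   0.8 -2.4] w 0.0545 ff 41.73366906121373 j [-0.02  0.6  -0.41  1.9   0.35  0.7  -2.28]
```

>>> {"api": "arm_command", "payload": {"rows": [[[0, 0, 0.1], 0], [[0, 0, 0.1], 0], [[0, 0, 0], 0], [[0, 0, 0], 0], [[0, 0, 0], 0]]}}

```text
clock: 25.2
tool_pos: [0.5854, 0.1321, 0.0343]
eef_rot: [0.999, -0.041, -0.0, -0.0]
wrist_force: [-0.1, 0.1, -1.5]
width: 0.0542
finger_force: 41.7
```

>>> {"api": "arm_command", "payload": {"rows": [[[0, 0, 0], 0], [[0, 0, 0], 0], [[0, 0, 0], 0], [[0, 0, 0], 0], [[0, 0, 0], 0]], "hand": -1}}

```text
clock: 25.7
tool_pos: [0.5854, 0.132, 0.0344]
eef_rot: [0.999, -0.041, 0.0, -0.0]
wrist_force: [0.8, 0.6, 0.8]
width: 0.0857
finger_force: 0.0
```

>>> {"api": "arm_command", "payload": {"rows": [[[0, 0, -2], 0], [[0, 0, -4], 0], [[0, 0, -5], 0], [[0, 0, -5], 0], [[0, 0, -5], 0]]}}

```text
clock: 26.2
tool_pos: [0.585, 0.132, 0.2465]
eef_rot: [0.999, -0.041, -0.0, -0.0]
wrist_force: [1.4, 0.2, -0.4]
width: 0.0856
finger_force: 0.0
```

>>> {"api": "arm_command", "payload": {"rows": [[[-2, 4.5, -1], 0], [[-2, 4.5, -1], 0], [[-2, 4.5, -1], 0], [[-2, 4.5, -1], 0], [[-2, 4.5, -1], 0]]}}

```text
clock: 26.7
tool_pos: [0.4667, -0.0845, 0.2947]
eef_rot: [0.999, -0.041, 0.0, 0.0]
wrist_force: [0.8, -0.9, 0.2]
width: 0.085
finger_force: 0.0
```

Run:
```python
from h import *
st(); c=cap('wrist')
tops(c,thr=195); print('board z'); tops(c,.062,195); cv2.imwrite('pics/w9.png',c['im'])
```

```text
t 26.7 pos [ 0.4667 -0.0845  0.2947] yaw(toolx) -0.0812 z [ 0.001 -0.    -1.   ] y [-0.081 -0.997  0.   ] F [ 0.8 -0.9  0.2] w 0.085 ff 0.0 j [ 0.43  0.08 -0.41  1.97  0.03  1.11 -1.64]
top [219. 441.] xy [189.9  47.7] g [192.9  53.1] size [25.8 56. ] ang 0.044
top [358. 436.] xy [187.  -96.8] g [ 191.7 -104.4] size [108.2  37.2] ang 1.469
top [624. 189.] xy [ 443.5 -357.1] g [ 443.8 -357.2] size [31.4 30.6] ang 0.142
top [279. 182.] xy [472.4 -48.2] g [472.7 -48.6] size [19.1 27.1] ang 1.185
top [485. 173.] xy [ 467.6 -226.3] g [ 467.7 -226.3] size [31.6 33.6] ang 0.172
top [330. 157.] xy [490.1 -95.4] g [491.  -94.3] size [18.7 32.5] ang 0.847
top [258. 128.] xy [519. -36.] g [519.3 -35.3] size [27.2 20.4] ang 1.39
top [299. 124.] xy [518.7 -72.9] g [516.8 -72.5] size [50.4 24.9] ang 0.399
top [331.  88.] xy [ 547.9 -101.9] g [ 547.6 -101.9] size [27.7 45.7] ang 0.149
top [44. 70.] xy [585.4 136.9] g [585.5 136.6] size [33.5 34.2] ang 1.493
board z
top [219. 441.] xy [195.8  45.4] g [198.8  50.7] size [25.4 55.1] ang 0.044
top [358. 436.] xy [193.  -96.7] g [ 197.6 -104.1] size [106.4  36.6] ang 1.469
top [624. 189.] xy [ 445.3 -352.6] g [ 445.5 -352.8] size [30.9 30.1] ang 0.142
top [279. 182.] xy [473.6 -48.9] g [473.9 -49.2] size [18.8 26.7] ang 1.185
top [485. 173.] xy [ 468.9 -224.1] g [ 469. -224.] size [31.1 33.1] ang 0.172
top [330. 157.] xy [491.1 -95.3] g [491.9 -94.2] size [18.4 32. ] ang 0.847
top [258. 128.] xy [519.4 -36.9] g [519.7 -36.2] size [26.8 20.1] ang 1.39
top [299. 124.] xy [519.2 -73.2] g [517.3 -72.8] size [49.6 24.5] ang 0.399
top [331.  88.] xy [ 547.8 -101.7] g [ 547.6 -101.7] size [27.3 44.9] ang 0.149
top [44. 70.] xy [584.8 133.2] g [584.9 132.9] size [32.9 33.6] ang 1.493
```

>>> {"api": "arm_command", "payload": {"rows": [[[0.43, 4.73, 0], 0], [[0.43, 4.73, 0], 0], [[0.43, 4.73, 0], 0], [[0, 0, 0], -0.125], [[0, 0, 0], -0.125]]}}

```text
clock: 27.25
tool_pos: [0.4691, -0.2269, 0.2938]
eef_rot: [0.996, 0.085, -0.0, -0.0]
wrist_force: [0.4, 0.2, -0.2]
width: 0.085
finger_force: 0.0
```

>>> {"api": "arm_command", "payload": {"rows": [[[0, 0, 4], 0], [[0, 0, 5], 0], [[0, 0, 5], 0], [[0, 0, 4], 0], [[0, 0, 3], 0]]}}

```text
clock: 27.75
tool_pos: [0.4685, -0.225, 0.0816]
eef_rot: [0.996, 0.084, -0.001, -0.001]
wrist_force: [0.9, -0.7, -0.1]
width: 0.0855
finger_force: 0.0
```

>>> {"api": "arm_command", "payload": {"rows": [[[0, 0, 2.5], 0], [[0, 0, 1.5], 0], [[0, 0, 1.1], 0], [[0, 0, 0.7], 0], [[0, 0, 0], 0]]}}

```text
clock: 28.25
tool_pos: [0.4693, -0.2254, 0.0257]
eef_rot: [0.996, 0.084, -0.0, -0.0]
wrist_force: [0.4, -0.2, -0.2]
width: 0.0852
finger_force: 0.0
```

>>> {"api": "arm_command", "payload": {"rows": [[[0, 0, 0], 0], [[0, 0, 0], 0], [[0, 0, 0], 0], [[0, 0, 0], 0], [[0, 0, 0], 0]], "hand": 1}}

```text
clock: 28.75
tool_pos: [0.47, -0.2259, 0.0274]
eef_rot: [0.996, 0.084, 0.001, 0.001]
wrist_force: [-3.1, 1.0, 14.7]
width: 0.0543
finger_force: 39.7
```

```bash
python3 -c "
from h import *
st()"
```

```text
t 28.75 pos [ 0.47   -0.2259  0.0274] yaw(toolx) 0.1685 z [ 0.001 -0.001 -1.   ] y [ 0.168 -0.986  0.001] F [-3.1  1.  14.7] w 0.0543 ff 39.71519603161141 j [ 0.53  0.51 -0.25  2.09  0.22  0.56 -1.28]
```

>>> {"api": "arm_command", "payload": {"rows": [[[0, 0, -1], 0], [[0, 0, -2.5], 0], [[0, 0, -3], 0], [[0, 0, -3], 0], [[0, 0, -3], 0]]}}

```text
clock: 29.25
tool_pos: [0.4692, -0.2254, 0.1531]
eef_rot: [0.996, 0.084, 0.0, 0.0]
wrist_force: [-0.4, -0.3, -1.7]
width: 0.0539
finger_force: 41.6
```

>>> {"api": "arm_command", "payload": {"rows": [[[0.7, -2.2, 0], 0], [[1.08, -3.35, 0], 0], [[1.08, -3.35, 0], 0], [[1.08, -3.35, 0], 0], [[1.08, -3.35, 0], 0]]}}

```text
clock: 29.75
tool_pos: [0.4926, -0.062, 0.152]
eef_rot: [0.996, 0.084, 0.0, 0.0]
wrist_force: [0.8, -0.2, -1.8]
width: 0.0541
finger_force: 41.6
```

>>> {"api": "arm_command", "payload": {"rows": [[[1.08, -3.35, 0], 0], [[1.08, -3.35, 0], 0], [[1.08, -3.35, 0], 0], [[1.08, -3.35, 0], 0], [[0.42, -1.15, 0], 0]]}}

```text
clock: 30.25
tool_pos: [0.5151, 0.0918, 0.1521]
eef_rot: [0.996, 0.086, 0.001, -0.001]
wrist_force: [0.1, -0.1, -0.9]
width: 0.054
finger_force: 41.6
```

>>> {"api": "arm_command", "payload": {"rows": [[[0, 0, 0], 0.125], [[0, 0, 0], 0.125], [[0, 0, 0], 0], [[0, 0, 0], 0], [[0, 0, 0], 0]]}}

```text
clock: 30.75
tool_pos: [0.515, 0.0878, 0.1513]
eef_rot: [0.999, -0.039, 0.0, 0.0]
wrist_force: [-0.5, 0.3, -1.4]
width: 0.0545
finger_force: 41.6
```

```bash
python3 -c "
from h import *
st()"
```

```text
t 30.75 pos [0.515  0.0878 0.1513] yaw(toolx) -0.0786 z [ 0. -0. -1.] y [-0.079 -0.997 -0.   ] F [-0.5  0.3 -1.4] w 0.0545 ff 41.609721151180565 j [ 0.04  0.32 -0.39  2.02  0.17  0.83 -2.1 ]
```

Lower to about 38 mm, then a small step.

>>> {"api": "arm_command", "payload": {"rows": [[[0, 0, 3.5], 0], [[0, 0, 3.5], 0], [[0, 0, 2.5], 0], [[0, 0, 1.3], 0], [[0, 0, 0.5], 0]]}}

```text
clock: 31.25
tool_pos: [0.5146, 0.088, 0.0372]
eef_rot: [0.999, -0.04, -0.001, 0.0]
wrist_force: [0.6, -0.6, -1.3]
width: 0.0543
finger_force: 41.6
```

>>> {"api": "arm_command", "payload": {"rows": [[[0, 0, 0.1], 0], [[0, 0, 0.1], 0], [[0, 0, 0.1], 0], [[0, 0, 0], 0], [[0, 0, 0], 0]]}}

```text
clock: 31.75
tool_pos: [0.5152, 0.0881, 0.0355]
eef_rot: [0.999, -0.041, 0.0, -0.0]
wrist_force: [-0.1, 0.2, -1.0]
width: 0.0542
finger_force: 41.6
```

```bash
python3 -c "
from h import *
st()"
```

```text
t 31.75 pos [0.5152 0.0881 0.0355] yaw(toolx) -0.0813 z [ 0.001  0.    -1.   ] y [-0.081 -0.997 -0.   ] F [-0.1  0.2 -1. ] w 0.0542 ff 41.603565816767514 j [-0.02  0.5  -0.33  2.08  0.28  0.6  -2.2 ]
```

>>> {"api": "arm_command", "payload": {"rows": [[[0, 0, 0.1], 0], [[0, 0, 0], 0], [[0, 0, 0], 0], [[0, 0, 0], 0], [[0, 0, 0], 0]]}}

```text
clock: 32.25
tool_pos: [0.515, 0.0881, 0.0341]
eef_rot: [0.999, -0.041, -0.0, -0.0]
wrist_force: [0.2, -0.5, -1.8]
width: 0.0542
finger_force: 41.6
```

>>> {"api": "arm_command", "payload": {"rows": [[[0, 0, 0], 0], [[0, 0, 0], 0], [[0, 0, 0], 0], [[0, 0, 0], 0], [[0, 0, 0], 0]], "hand": -1}}

```text
clock: 32.75
tool_pos: [0.515, 0.0881, 0.0341]
eef_rot: [0.999, -0.041, 0.0, -0.0]
wrist_force: [0.3, -0.1, -0.2]
width: 0.0856
finger_force: 0.0
```

>>> {"api": "arm_command", "payload": {"rows": [[[0, 0, -2], 0], [[0, 0, -4], 0], [[0, 0, -5], 0], [[0, 0, -5], 0], [[0, 0, -5], 0]]}}

```text
clock: 33.25
tool_pos: [0.5145, 0.0881, 0.2462]
eef_rot: [0.999, -0.041, -0.0, -0.0]
wrist_force: [1.0, 0.2, -1.1]
width: 0.0851
finger_force: 0.0
```

>>> {"api": "arm_command", "payload": {"rows": [[[0.2, 4.3, 0], 0], [[0.2, 4.3, 0], 0], [[0.2, 4.3, 0], 0], [[0.2, 4.3, 0], 0], [[0.2, 4.3, 0], 0]]}}

```text
clock: 33.75
tool_pos: [0.5071, -0.1287, 0.2443]
eef_rot: [0.999, -0.041, 0.0, 0.0]
wrist_force: [1.0, 0.1, -0.3]
width: 0.0854
finger_force: 0.0
```

>>> {"api": "arm_command", "payload": {"rows": [[[0.2, 4.3, 0], 0], [[0.2, 4.3, 0], 0], [[0.2, 4.3, 0], 0], [[0.2, 4.3, 0], 0], [[0, 0, 0], 0]]}}

```text
clock: 34.25
tool_pos: [0.4998, -0.3052, 0.2437]
eef_rot: [0.999, -0.044, -0.0, 0.001]
wrist_force: [0.1, 0.3, -0.3]
width: 0.0852
finger_force: 0.0
```

Run:
```python
from h import *
st(); c=cap('wrist')
tops(c,thr=195); t=cap('top'); cv2.imwrite('pics/t10.png',t['im'])
print('top cam'); t['im'][:230]=0;t['im'][325:]=0;t['im'][:,:265]=0;t['im'][:,545:]=0
hsv=cv2.cvtColor(t['im'],cv2.COLOR_BGR2HSV); m=((hsv[...,1]<45)&(hsv[...,2]>170)).astype(np.uint8)
n,l,s,ce=cv2.connectedComponentsWithStats(m)
for i in range(1,n):
    if s[i,4]>60: print(s[i],ce[i].round(1),np.round(plane(t,[ce[i]],.056)[0]*1e3))
```

```text
t 34.25 pos [ 0.4998 -0.3052  0.2437] yaw(toolx) -0.0883 z [-0.001 -0.002 -1.   ] y [-0.088 -0.996  0.002] F [ 0.1  0.3 -0.3] w 0.0852 ff 0.0 j [ 0.58  0.29 -0.17  1.81  0.06  1.04 -1.27]
top [ 28. 258.] xy [474.  -64.1] g [474.2 -63.5] size [14.9 23.4] ang 1.249
top [395. 263.] xy [ 444.  -359.1] g [ 444.3 -358.9] size [31.4 35.3] ang 0.162
top [595. 222.] xy [ 462.8 -519.9] g [ 463.9 -520.9] size [27.6 20.4] ang 0.998
top [ 43. 206.] xy [515.8 -91.8] g [515.3 -90.8] size [36.  19.1] ang 0.43
top [634. 209.] xy [ 472.7 -550.6] g [ 474.2 -551.5] size [34.1 11.4] ang 0.144
top [ 77. 156.] xy [ 549.9 -127.4] g [ 550.7 -128.2] size [29.3 14.8] ang 0.735
top cam
[363 230  51  26 846] [387.2 241.4] [631. -68.  56.]
[299 253  22  21 320] [309.9 260.9] [584. 123.  56.]
[ 365  265   53   53 2085] [390.4 290.6] [509. -73.  56.]
[317 283  21  20 298] [327.7 290.2] [511.  80.  56.]
[502 308  17  16 202] [510.5 315.9] [ 445. -360.   56.]
```

>>> {"api": "arm_command", "payload": {"rows": [[[-2.55, 2.93, 0], 0], [[-2.55, 2.93, 0], 0], [[0, 0, 0], -0.125], [[0, 0, 2], -0.125], [[0, 0, 4], 0]]}}

```text
clock: 34.85
tool_pos: [0.4478, -0.3531, 0.1861]
eef_rot: [0.996, 0.087, 0.002, 0.002]
wrist_force: [1.2, -1.3, -0.4]
width: 0.0859
finger_force: 0.0
```

>>> {"api": "arm_command", "payload": {"rows": [[[0, 0, 3], 0], [[0, 0, 3], 0], [[0, 0, 3], 0], [[0, 0, 1], 0], [[0, 0, 1], 0]]}}

```text
clock: 35.35
tool_pos: [0.4464, -0.3525, 0.0739]
eef_rot: [0.996, 0.085, 0.0, -0.0]
wrist_force: [-0.4, 0.1, -0.3]
width: 0.0851
finger_force: 0.0
```

>>> {"api": "arm_command", "payload": {"rows": [[[0, 0, 1.5], 0], [[0, 0, 1.5], 0], [[0, 0, 1.0], 0], [[0, 0, 0.75], 0], [[0, 0, 0], 0]]}}

```text
clock: 35.85
tool_pos: [0.4455, -0.3531, 0.0256]
eef_rot: [0.996, 0.084, -0.001, -0.0]
wrist_force: [0.2, -0.5, 0.6]
width: 0.0858
finger_force: 0.0
```

```bash
python3 -c "
from h import *
st()"
```

```text
t 35.85 pos [ 0.4455 -0.3531  0.0256] yaw(toolx) 0.1688 z [-0.001  0.001 -1.   ] y [ 0.168 -0.986 -0.001] F [ 0.2 -0.5  0.6] w 0.0858 ff 0.0 j [ 0.67  0.55 -0.15  1.99  0.14  0.6  -0.97]
```

>>> {"api": "arm_command", "payload": {"rows": [[[0, 0.3, 0], 0], [[0, 0.25, 0], 0], [[0, 0, 0], 0], [[0, 0, 0], 0], [[0, 0, 0], 0]]}}

```text
clock: 36.35
tool_pos: [0.4469, -0.3588, 0.0268]
eef_rot: [0.996, 0.084, 0.0, 0.0]
wrist_force: [0.6, -0.0, -0.5]
width: 0.0854
finger_force: 0.0
```

>>> {"api": "arm_command", "payload": {"rows": [[[0, 0, 0], 0], [[0, 0, 0], 0], [[0, 0, 0], 0], [[0, 0, 0], 0], [[0, 0, 0], 0]], "hand": 1}}

```text
clock: 36.85
tool_pos: [0.4469, -0.3588, 0.0272]
eef_rot: [0.996, 0.084, 0.0, 0.0]
wrist_force: [-3.1, 1.7, 11.6]
width: 0.0555
finger_force: 40.1
```

>>> {"api": "arm_command", "payload": {"rows": [[[0, 0, -1], 0], [[0, 0, -2.5], 0], [[0, 0, -3], 0], [[0, 0, -3], 0], [[0, 0, -3], 0]]}}

```text
clock: 37.35
tool_pos: [0.4466, -0.3586, 0.1532]
eef_rot: [0.996, 0.084, -0.0, -0.0]
wrist_force: [0.2, 0.1, -1.5]
width: 0.0549
finger_force: 41.6
```

```bash
python3 -c "
from h import *
st()
s=robot.observe();p=s['tool_pos'];e=R.from_quat(s['eef_rot']).as_matrix()
print((np.array([.5232,.1873,p[2]])-p)@e*100)"
```

```text
t 37.35 pos [ 0.4466 -0.3586  0.1532] yaw(toolx) 0.1688 z [-0.  0. -1.] y [ 0.168 -0.986 -0.   ] F [ 0.2  0.1 -1.5] w 0.0549 ff 41.63256746716797 j [ 0.71  0.38 -0.18  1.92  0.08  0.86 -0.91]
[ 1.67218303e+01 -5.25256404e+01  8.78401474e-03]
```

>>> {"api": "arm_command", "payload": {"rows": [[[0.8, -2.5, 0], 0], [[1.115, -3.5, 0], 0], [[1.115, -3.5, 0], 0], [[1.115, -3.5, 0], 0], [[1.115, -3.5, 0], 0]]}}

```text
clock: 37.85
tool_pos: [0.4709, -0.1859, 0.1521]
eef_rot: [0.996, 0.084, 0.0, 0.0]
wrist_force: [0.1, 0.6, -0.7]
width: 0.0552
finger_force: 41.6
```

>>> {"api": "arm_command", "payload": {"rows": [[[1.115, -3.5, 0], 0], [[1.115, -3.5, 0], 0], [[1.115, -3.5, 0], 0], [[1.115, -3.5, 0], 0], [[1.115, -3.5, 0], 0]]}}

```text
clock: 38.35
tool_pos: [0.4965, -0.004, 0.1522]
eef_rot: [0.996, 0.084, 0.0, 0.0]
wrist_force: [0.3, 0.5, -1.6]
width: 0.0549
finger_force: 41.6
```

>>> {"api": "arm_command", "payload": {"rows": [[[1.115, -3.5, 0], 0], [[1.115, -3.5, 0], 0], [[1.115, -3.5, 0], 0], [[1.115, -3.5, 0], 0], [[0.31, -1.0, 0], 0]]}}

```text
clock: 38.85
tool_pos: [0.5183, 0.1548, 0.1522]
eef_rot: [0.996, 0.086, 0.0, -0.001]
wrist_force: [0.9, 0.2, -1.3]
width: 0.0552
finger_force: 41.6
```

>>> {"api": "arm_command", "payload": {"rows": [[[0, 0, 0], 0.125], [[0, 0, 0], 0.125], [[0, 0, 0], 0], [[0, 0, 0], 0], [[0, 0, 0], 0]]}}

```text
clock: 39.35
tool_pos: [0.5184, 0.1502, 0.1518]
eef_rot: [0.999, -0.039, 0.0, 0.0]
wrist_force: [0.5, 0.2, -1.5]
width: 0.0551
finger_force: 41.6
```

```bash
python3 -c "
from h import *
st()
s=robot.observe();p=s['tool_pos'];e=R.from_quat(s['eef_rot']).as_matrix()
print((np.array([.5232,.1873,p[2]])-p)@e*100)"
```

```text
t 39.35 pos [0.5184 0.1502 0.1518] yaw(toolx) -0.0785 z [ 0. -0. -1.] y [-0.078 -0.997  0.   ] F [ 0.5  0.2 -1.5] w 0.0551 ff 41.632989356294274 j [-0.11  0.34 -0.35  1.98  0.15  0.84 -2.19]
[ 1.91829219e-01 -3.73580060e+00 -9.84250175e-05]
```

>>> {"api": "arm_command", "payload": {"rows": [[[0.1, -1.9, 0], 0], [[0.09, -1.84, 0], 0], [[0, 0, 0], 0], [[0, 0, 3], 0], [[0, 0, 3], 0]]}}

```text
clock: 39.85
tool_pos: [0.5239, 0.1873, 0.0916]
eef_rot: [0.999, -0.04, 0.001, -0.0]
wrist_force: [0.2, 0.0, -1.8]
width: 0.0554
finger_force: 41.6
```

>>> {"api": "arm_command", "payload": {"rows": [[[0, 0, 2.5], 0], [[0, 0, 1.5], 0], [[0, 0, 0.9], 0], [[0, 0, 0.4], 0], [[0, 0, 0.2], 0]]}}

```text
clock: 40.35
tool_pos: [0.5237, 0.1877, 0.037]
eef_rot: [0.999, -0.041, 0.0, -0.0]
wrist_force: [-1.3, 0.7, -0.6]
width: 0.0552
finger_force: 41.6
```

>>> {"api": "arm_command", "payload": {"rows": [[[0, 0, 0.1], 0], [[0, 0, 0], 0], [[0, 0, 0], 0], [[0, 0, 0], 0], [[0, 0, 0], 0]]}}

```text
clock: 40.85
tool_pos: [0.5234, 0.1876, 0.0358]
eef_rot: [0.999, -0.041, 0.0, -0.0]
wrist_force: [-0.6, -0.3, -1.5]
width: 0.0547
finger_force: 41.6
```

```bash
python3 -c "
from h import *
st()"
```

```text
t 40.85 pos [0.5234 0.1876 0.0358] yaw(toolx) -0.0812 z [ 0.  0. -1.] y [-0.081 -0.997 -0.   ] F [-0.6 -0.3 -1.5] w 0.0547 ff 41.62912643747404 j [-0.22  0.54 -0.3   2.01  0.26  0.63 -2.34]
```

>>> {"api": "arm_command", "payload": {"rows": [[[0, 0, 0.15], 0], [[0, 0, 0], 0], [[0, 0, 0], 0], [[0, 0, 0], 0], [[0, 0, 0], 0]]}}

```text
clock: 41.35
tool_pos: [0.5233, 0.1876, 0.0341]
eef_rot: [0.999, -0.041, -0.0, -0.0]
wrist_force: [-0.2, 0.1, -2.3]
width: 0.0554
finger_force: 41.6
```

>>> {"api": "arm_command", "payload": {"rows": [[[0, 0, 0], 0], [[0, 0, 0], 0], [[0, 0, 0], 0], [[0, 0, 0], 0], [[0, 0, 0], 0]], "hand": -0.8}}

```text
clock: 41.85
tool_pos: [0.5233, 0.1876, 0.0341]
eef_rot: [0.999, -0.041, 0.0, -0.0]
wrist_force: [-0.3, -0.9, 0.2]
width: 0.077
finger_force: 0.0
```

>>> {"api": "arm_command", "payload": {"rows": [[[0, 0, -2], 0], [[0, 0, -4], 0], [[0, 0, -5], 0], [[0, 0, -5], 0], [[0, 0, -5], 0]]}}

```text
clock: 42.35
tool_pos: [0.5229, 0.1875, 0.2463]
eef_rot: [0.999, -0.041, -0.0, -0.0]
wrist_force: [1.2, -0.6, 0.3]
width: 0.0768
finger_force: 0.0
```

>>> {"api": "arm_command", "payload": {"rows": [[[0, -3, 0], 0], [[0, -3, 0], 0], [[0, -3, 0], 0], [[0, 0, 0], 0], [[0, 0, 0], 0]], "hand": -0.2}}

```text
clock: 42.85
tool_pos: [0.5303, 0.2777, 0.2438]
eef_rot: [0.999, -0.04, -0.0, 0.0]
wrist_force: [0.4, -0.7, 0.0]
width: 0.0511
finger_force: 0.0
```

Run:
```python
from h import *
import pickle
st(); c=cap('wrist'); pickle.dump(c,open('w11.pkl','wb')); cv2.imwrite('pics/w11.png',c['im'])
tops(c,.062,195)
```

```text
t 42.85 pos [0.5303 0.2777 0.2438] yaw(toolx) -0.08 z [-0.001 -0.    -1.   ] y [-0.08  -0.997  0.   ] F [ 0.4 -0.7  0. ] w 0.0511 ff 0.0 j [-0.27  0.34 -0.4   1.77  0.15  1.07 -2.37]
top [299. 261.] xy [482.4 298.8] g [488.3 292.6] size [66.  55.5] ang 1.237
top [ 57. 225.] xy [528.3 482.9] g [527.4 480.6] size [52.1 52. ] ang 1.5
top [568. 207.] xy [512.5  91. ] g [512.7  91.1] size [33.5 31.3] ang 1.502
top [440. 207.] xy [520.2 190. ] g [520.6 190. ] size [34.2 31.4] ang 1.496
top [519. 112.] xy [584.8 134. ] g [585.2 134.1] size [32.  34.4] ang 1.491
top [512.  13.] xy [651.1 140. ] g [651.1 140.2] size [22.6  7.9] ang 1.495
top [337.  77.] xy [615.9 261.5] g [617.3 259.7] size [42.9 95.9] ang 0.881
top [186.  47.] xy [648.5 359.2] g [644.8 360.5] size [179.4  73.8] ang 1.556
top [52. 90.] xy [631.1 462.9] g [630.  462.1] size [118.2  45.5] ang 0.549
```

View pics/w11.png

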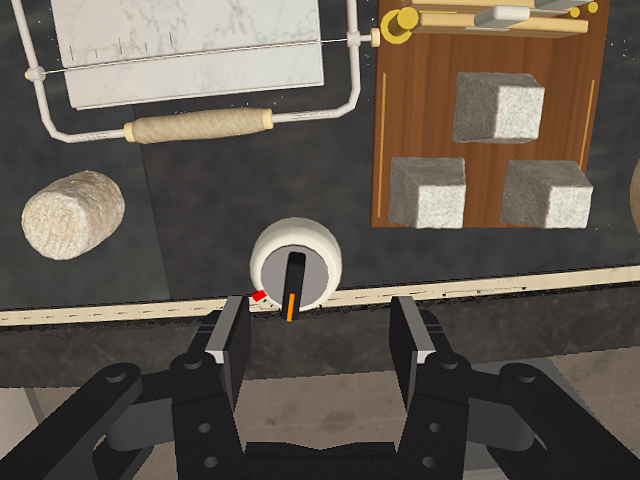

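```bash
cat >> h.py <<'E'
def timer(c):
    im=c['im']; hsv=cv2.cvtColor(im,cv2.COLOR_BGR2HSV); H,S,V=[hsv[...,i].astype(int) for i in range(3)]
    box=np.zeros(H.shape,bool); u,v=proj(c,[.467,.299,.05])[0].astype(int); box[max(v-70,0):v+70,max(u-80,0):u+80]=True
    red=box&((H<4)|(H>176))&(S>150)&(V>120); org=box&(H>=6)&(H<22)&(S>150)&(V>150); grey=box&(S<40)&(V>100)&(V<165)
    def big(m):
        n,l,s,ce=cv2.connectedComponentsWithStats(m.astype(np.uint8)); i=1+np.argmax(s[1:,4]); return l==i,ce[i],s[i,4]
    out={}
    for n,m,z in(('red',red,.042),('orange',org,.0765),):
        mm,ce,a=big(m); vv,uu=np.nonzero(mm); P=plane(c,np.c_[uu,vv],z)[:,:2]; _,s,W=np.linalg.svd(P-P.mean(0),full_matrices=False)
        out[n]=P.mean(0); print(n,ce.round(1),a,np.round(P.mean(0)*1e3,1),'dir',round(float(np.arctan2(W[0,1],W[0,0])),3))
    g=cv2.morphologyEx(grey.astype(np.uint8),cv2.MORPH_CLOSE,np.ones((25,25)))
    mm,ce,a=big(g>0); k=max(cv2.findContours(mm.astype(np.uint8),0,1)[0],key=len).reshape(-1,2)
    P=plane(c,k,.0485)[:,:2]; (x,y),r=cv2.minEnclosingCircle((P*1e3).astype(np.float32)); print('disc',ce.round(1),a,round(x,1),round(y,1),round(r,1)); 
    return out
E
python3 - <<'E'
from h import *
import pickle
c=pickle.load(open('w11.pkl','rb')); timer(c)
P=plane(c,[(297,254),(290,320)],.0765)*1e3; print(P.round(1))
print(np.round(plane(c,[(260,278),(328,278),(250,262),(342,262)],.0485)*1e3,1))
E
```

```text
red [258.2 295. ] 104 [449.6 337.1] dir -1.193
orange [290.3 307.2] 135 [454.6 307.2] dir 2.926
disc [289.3 267.6] 7417 457.3 325.8 70.1
[[497.3 297.9  76.5]
 [443.6 308.6  76.5]]
[[468.  332.3  48.5]
 [463.6 277.4  48.5]
 [482.5 338.6  48.5]
 [476.7 265.2  48.5]]
```

>>> {"api": "arm_command", "payload": {"rows": [[[0, 0, 0], -0.145], [[0, 0, 0], -0.145], [[0, 0, 0], -0.145], [[0, 0, 0], -0.145], [[0, 0, 0], -0.145]], "hand": 0.2}}

```text
clock: 43.4
tool_pos: [0.5309, 0.2759, 0.2441]
eef_rot: [0.948, 0.318, -0.0, 0.0]
wrist_force: [0.6, -0.4, -0.8]
width: 0.0339
finger_force: 0.0
```

>>> {"api": "arm_command", "payload": {"rows": [[[0, 0, 0], -0.145], [[0, 0, 0], -0.145], [[0, 0, 0], -0.145], [[0, 0, 0], -0.145], [[0, 0, 0], -0.145]]}}

```text
clock: 43.9
tool_pos: [0.5309, 0.2759, 0.2441]
eef_rot: [0.773, 0.634, -0.0, 0.0]
wrist_force: [-0.1, -0.5, -0.2]
width: 0.0342
finger_force: 0.0
```

>>> {"api": "arm_command", "payload": {"rows": [[[0, 0, 0], -0.145], [[0, 0, 0], -0.145], [[0, 0, 0], -0.145], [[0, 0, 0], -0.145], [[0, 0, 0], -0.145]]}}

```text
clock: 44.4
tool_pos: [0.5309, 0.2759, 0.244]
eef_rot: [0.498, 0.867, -0.0, 0.0]
wrist_force: [-1.0, 0.5, -0.9]
width: 0.0341
finger_force: 0.0
```

>>> {"api": "arm_command", "payload": {"rows": [[[0, 0, 0], -0.145], [[0, 0, 0], -0.145], [[0, 0, 0], -0.145], [[0, 0, 0], -0.145], [[0, 0, 0], -0.145]]}}

```text
clock: 44.9
tool_pos: [0.5309, 0.2759, 0.244]
eef_rot: [0.159, 0.987, -0.0, 0.0]
wrist_force: [0.0, -0.5, 0.2]
width: 0.0344
finger_force: 0.0
```

>>> {"api": "arm_command", "payload": {"rows": [[[4, 0, 0], -0.145], [[3, 0, 0], 0], [[0, 0, 0], 0], [[0, 0, 0], 0], [[0, 0, 0], 0]]}}

```text
clock: 45.4
tool_pos: [0.4641, 0.2943, 0.2441]
eef_rot: [0.09, 0.996, -0.0, 0.0]
wrist_force: [0.5, -0.0, 0.5]
width: 0.0341
finger_force: 0.0
```

Run:
```python
from h import *
import pickle
st(); c=cap('wrist'); pickle.dump(c,open('w12.pkl','wb')); cv2.imwrite('pics/w12.png',c['im'])
timer(c)
```

```text
t 45.4 pos [0.4641 0.2943 0.2441] yaw(toolx) 2.9618 z [ 0. -0. -1.] y [ 0.179  0.984 -0.   ] F [ 0.5 -0.   0.5] w 0.0341 ff 0.0 j [ 0.16  0.4  -1.05  1.85  0.39  1.12  0.36]
red [369.9 166.5] 114 [448. 337.] dir 2.22
orange [334.5 192.5] 163 [455.  307.3] dir -0.215
disc [331.4 190.1] 7537 460.5 305.0 38.6
```

View pics/w12.png

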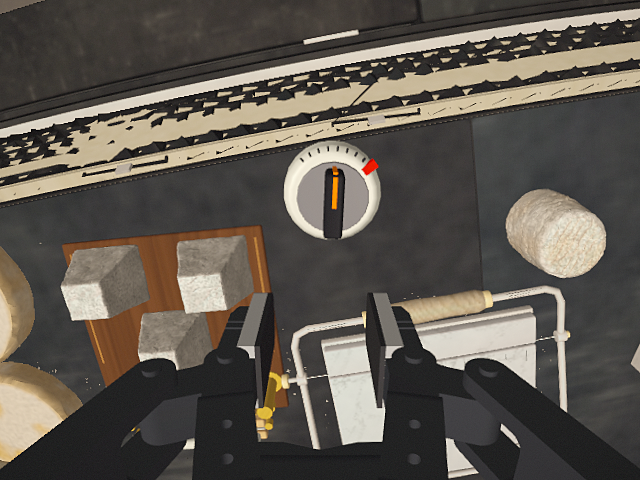

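Run:
```python
from h import *
import pickle
c=pickle.load(open('w12.pkl','rb'))
print('disc',np.round(plane(c,[(334,194)],.0485)*1e3,1),'case',np.round(plane(c,[(333,191)],.036)*1e3,1),'bar top ends',np.round(plane(c,[(335,168),(334,211)],.0765)*1e3,1))
hsv=cv2.cvtColor(c['im'],cv2.COLOR_BGR2HSV); w=((hsv[...,1]<70)&(hsv[...,2]>90)).astype(np.uint8); w[:130]=0;w[245:]=0;w[:,:275]=0;w[:,390:]=0
n,l,s,ce=cv2.connectedComponentsWithStats(w); i=1+np.argmax(s[1:,4]); print(s[i])
P=np.array([.467,.3045,.0645]); p=np.array([.4641,.2943,.2441]); e=R.from_quat(robot.observe()['eef_rot']).as_matrix(); print((P-p)@e*100)
q=proj(c,[[.467,.3045,.0765],[.467,.3045,.0485],[.467,.3045,.0]]);print(q.round(1))
```

```text
disc [[462.8 306.5  48.5]] case [[463.3 306.1  36. ]] bar top ends [[438.2 310.6  76.5]
 [468.  304.8  76.5]]
[ 284  140   97  100 6095]
[-0.10053858  1.05979702 17.95975563]
[[333.4 209.7]
 [332.3 199.8]
 [330.8 186. ]]
```

>>> {"api": "arm_command", "payload": {"rows": [[[0.13, 1.09, 0], 0.03], [[0, 0, 3], 0], [[0, 0, 4], 0], [[0, 0, 4], 0], [[0, 0, 3], 0]]}}

```text
clock: 45.95
tool_pos: [0.4639, 0.3053, 0.1016]
eef_rot: [0.104, 0.995, -0.0, -0.001]
wrist_force: [1.0, 0.1, 0.1]
width: 0.0341
finger_force: 0.0
```

>>> {"api": "arm_command", "payload": {"rows": [[[0, 0, 2], 0], [[0, 0, 0.7], 0], [[0, 0, 0], 0], [[0, 0, 0], 0], [[0, 0, 0], 0]]}}

```text
clock: 46.45
tool_pos: [0.4645, 0.3065, 0.0782]
eef_rot: [0.104, 0.995, 0.0, 0.001]
wrist_force: [-0.0, -0.5, 0.5]
width: 0.0341
finger_force: 0.0
```

```bash
python3 -c "
from h import *
st()"
```

```text
t 46.45 pos [0.4645 0.3065 0.0782] yaw(toolx) 2.9333 z [ 0.001  0.001 -1.   ] y [0.207 0.978 0.001] F [-0.  -0.5  0.5] w 0.0341 ff 0.0 j [-0.01  0.61 -0.88  1.97  0.63  0.86  0.12]
```

>>> {"api": "arm_command", "payload": {"rows": [[[0, -0.08, 0.3], 0], [[0, 0, 0.2], 0], [[0, 0, 0], 0], [[0, 0, 0], 0], [[0, 0, 0], 0]]}}

```text
clock: 46.95
tool_pos: [0.4637, 0.3055, 0.0722]
eef_rot: [0.104, 0.995, 0.0, 0.0]
wrist_force: [-0.1, -0.2, -0.0]
width: 0.034
finger_force: 0.0
```

>>> {"api": "arm_command", "payload": {"rows": [[[0, 0, 0], 0], [[0, 0, 0], 0], [[0, 0, 0], 0], [[0, 0, 0], 0], [[0, 0, 0], 0]], "hand": 1, "force": 25}}

```text
clock: 47.45
tool_pos: [0.4636, 0.3054, 0.0721]
eef_rot: [0.104, 0.995, -0.0, -0.0]
wrist_force: [-0.6, 0.1, -0.5]
width: 0.0131
finger_force: 29.1
```

```bash
python3 -c "
from h import *
st()"
```

```text
t 47.45 pos [0.4636 0.3054 0.0721] yaw(toolx) 2.9337 z [-0. -0. -1.] y [ 0.206  0.978 -0.   ] F [-0.6  0.1 -0.5] w 0.0131 ff 29.14814293384552 j [-0.02  0.62 -0.87  1.97  0.64  0.85  0.12]
```

Gripped; now press down in small steps to about 12 N.

>>> {"api": "arm_command", "payload": {"rows": [[[0, 0, 0.05], 0], [[0, 0, 0.05], 0], [[0, 0, 0], 0], [[0, 0, 0], 0], [[0, 0, 0], 0]]}}

```text
clock: 47.95
tool_pos: [0.4638, 0.3055, 0.0717]
eef_rot: [0.104, 0.995, -0.0, 0.0]
wrist_force: [-2.5, -3.5, 12.7]
width: 0.0136
finger_force: 31.1
```

```bash
python3 -c "
from h import *
st()"
```

```text
t 47.95 pos [0.4638 0.3055 0.0717] yaw(toolx) 2.9337 z [ 0.001 -0.    -1.   ] y [ 0.206  0.978 -0.   ] F [-2.5 -3.5 12.7] w 0.0136 ff 31.071339547634125 j [-0.02  0.62 -0.87  1.97  0.64  0.85  0.12]
```

>>> {"api": "arm_command", "payload": {"rows": [[[0, 0, 0], 0.08], [[0, 0, 0], 0.08], [[0, 0, 0], 0.08], [[0, 0, 0], 0.08], [[0, 0, 0], 0]]}}

```text
clock: 48.45
tool_pos: [0.464, 0.3061, 0.0718]
eef_rot: [0.262, 0.965, 0.001, 0.001]
wrist_force: [-0.7, -0.7, 7.3]
width: 0.0131
finger_force: 30.3
```

```bash
python3 -c "
from h import *
st(); print(robot.observe()['torque'])"
```

```text
t 48.45 pos [0.464  0.3061 0.0718] yaw(toolx) 2.6108 z [ 0.001  0.001 -1.   ] y [0.506 0.862 0.001] F [-0.7 -0.7  7.3] w 0.0131 ff 30.272188782691956 j [-0.07  0.59 -0.8   1.98  0.58  0.82 -0.16]
[-0.0081573  -0.00556641 -0.128131  ]
```

>>> {"api": "arm_command", "payload": {"rows": [[[0, 0, 0.05], 0], [[0, 0, 0], 0.08], [[0, 0, 0], 0.08], [[0, 0, 0], 0.08], [[0, 0, 0], 0]]}}

```text
clock: 48.95
tool_pos: [0.4643, 0.3065, 0.0716]
eef_rot: [0.376, 0.927, 0.001, 0.001]
wrist_force: [-0.7, -0.6, 12.2]
width: 0.0135
finger_force: 30.9
```

```bash
python3 -c "
from h import *
st(); print(robot.observe()['torque'])
import pickle
c=cap('top');timer(c); c=cap('scene'); timer(c)"
```

```text
t 48.95 pos [0.4643 0.3065 0.0716] yaw(toolx) 2.3709 z [ 0.002  0.001 -1.   ] y [0.697 0.717 0.002] F [-0.7 -0.6 12.2] w 0.0135 ff 30.906452536582947 j [-0.11  0.57 -0.75  1.98  0.54  0.8  -0.37]
[ 0.14387368  0.0868872  -0.17601884]Traceback (most recent call last):
  File "<string>", line 5, in <module>
    c=cap('top');timer(c); c=cap('scene'); timer(c)
                 ~~~~~^^^
  File "h.py", line 40, in timer
    mm,ce,a=big(m); vv,uu=np.nonzero(mm); P=plane(c,np.c_[uu,vv],z)[:,:2]; _,s,W=np.linalg.svd(P-P.mean(0),full_matrices=False)
            ~~~^^^
  File "h.py", line 37, in big
    n,l,s,ce=cv2.connectedComponentsWithStats(m.astype(np.uint8)); i=1+np.argmax(s[1:,4]); return l==i,ce[i],s[i,4]
                                                                       ~~~~~~~~~^^^^^^^^^
    return _wrapfunc(a, 'argmax', axis=axis, out=out, **kwds)
    return bound(*args, **kwds)
ValueError: attempt to get argmax of an empty sequence
```

>>> {"api": "arm_command", "payload": {"rows": [[[0, 0, 0], 0.08], [[0, 0, 0.02], 0.08], [[0, 0, 0], 0.08], [[0, 0, 0], 0.08], [[0, 0, 0], 0]]}}

```text
clock: 49.5
tool_pos: [0.4647, 0.3068, 0.0717]
eef_rot: [0.519, 0.855, 0.002, 0.001]
wrist_force: [1.3, 2.4, 12.2]
width: 0.0133
finger_force: 30.9
```

```bash
python3 -c "
from h import *
st(); print(robot.observe()['torque'])"
```

```text
t 49.5 pos [0.4647 0.3068 0.0717] yaw(toolx) 2.051 z [ 0.003  0.002 -1.   ] y [0.887 0.462 0.004] F [ 1.3  2.4 12.2] w 0.0133 ff 30.88228940963745 j [-0.17  0.55 -0.67  1.98  0.49  0.77 -0.64]
[ 0.40120839 -0.35991146 -0.19290426]
```

>>> {"api": "arm_command", "payload": {"rows": [[[0, 0, -0.05], 0], [[0, 0, 0], 0], [[0, 0, 0], 0], [[0, 0, 0], 0], [[0, 0, 0], 0]], "hand": 0.2}}

```text
clock: 50.0
tool_pos: [0.4635, 0.3054, 0.0708]
eef_rot: [0.517, 0.856, -0.0, -0.0]
wrist_force: [0.0, -0.9, 0.6]
width: 0.0341
finger_force: 0.0
```

>>> {"api": "arm_command", "payload": {"rows": [[[0, 0, -2], 0], [[0, 0, -4], 0], [[0, 0, -4], 0], [[0, 0, -4], 0], [[0, 0, -3], 0]]}}

```text
clock: 50.5
tool_pos: [0.4637, 0.3058, 0.2433]
eef_rot: [0.517, 0.856, 0.001, 0.0]
wrist_force: [0.6, 0.8, -0.8]
width: 0.0343
finger_force: 0.0
```

>>> {"api": "arm_command", "payload": {"rows": [[[0, 0, 0], 0], [[0, 0, 0], 0], [[0, 0, 0], 0], [[0, 0, 0], 0], [[0, 0, 0], 0]]}}

```text
clock: 51.0
tool_pos: [0.4633, 0.3053, 0.24]
eef_rot: [0.517, 0.856, -0.001, -0.0]
wrist_force: [0.3, 1.0, 0.3]
width: 0.0342
finger_force: 0.0
```

Run:
```python
from h import *
import pickle
st(); c=cap('wrist'); pickle.dump(c,open('w13.pkl','wb'))
timer(c); u,v=proj(c,[.465,.3055,.05])[0].astype(int); print(u,v)
cv2.imwrite('pics/w13.png',cv2.resize(c['im'][max(v-75,0):v+75,max(u-100,0):u+100],None,fx=4,fy=4,interpolation=cv2.INTER_CUBIC))
```

```text
t 51.0 pos [0.4633 0.3053 0.24  ] yaw(toolx) 2.0539 z [-0.001 -0.    -1.   ] y [ 0.886  0.465 -0.001] F [0.3 1.  0.3] w 0.0342 ff 0.0 j [-0.04  0.34 -0.8   1.85  0.27  1.07 -0.46]
red [322.1 152.3] 140 [448.5 337.8] dir -1.036
orange [323. 197.] 163 [460.9 315.3] dir -1.085
disc [322.8 193.6] 7697 463.3 310.3 38.7
321 202
```

View pics/w13.png

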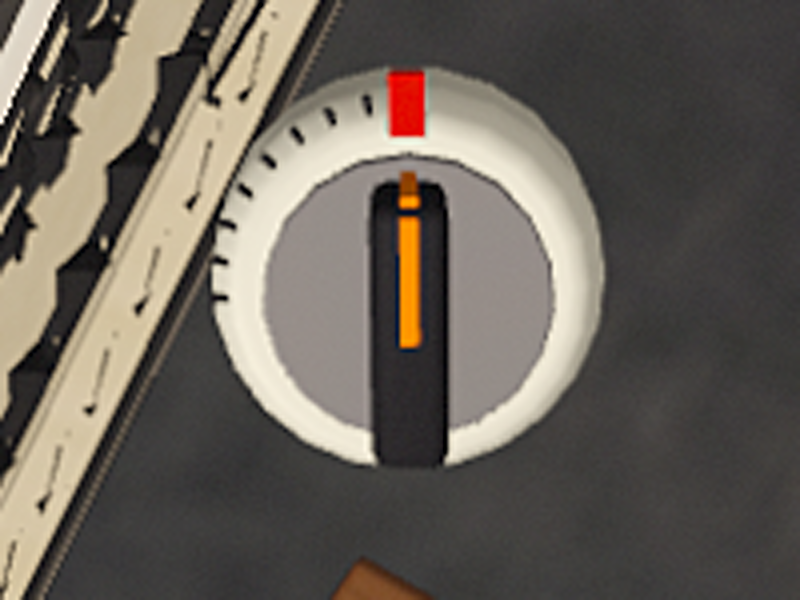

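Run:
```python
from h import *
t=cap('top'); t['im'][:230]=0;t['im'][325:]=0;t['im'][:,:265]=0;t['im'][:,365:]=0
hsv=cv2.cvtColor(t['im'],cv2.COLOR_BGR2HSV); m=((hsv[...,1]<45)&(hsv[...,2]>170)).astype(np.uint8)
n,l,s,ce=cv2.connectedComponentsWithStats(m); B=[]
for i in range(1,n):
    if s[i,4]>60: B.append(plane(t,[ce[i]],.062)[0]*1e3); print(s[i],B[-1].round())
ok=all(min(np.hypot(b[0]-x,b[1]-y) for b in B)<14 for x,y in [(585,133),(515,88),(523,187)]) if B else False
print(ok)
if ok: print(robot.finish_job())
```

```text
[299 253  22  21 321] [583. 123.  62.]
[276 279  23  21 318] [519. 178.  62.]
[317 283  21  20 299] [511.  80.  62.]
True
the job is handed in; nothing more can be done
None
```

The job is handed in: the screen is folded home leaf by leaf, the three ash-grey pyramids stand upright on the board, and the timer's pointer is at the red mark with its casing where it was. Setting down the first cheese briefly pushed the wrist force to about 79 N; the limit is 120 N.

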